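# Lock the display tablet with the deep-tube T-key

### The job

Lock the display tablet to its sloping stand: take the long T-key from its rack, lower it down the leaning square tube until it is fully down over the square stem at the bottom, and turn it clockwise (looking down the tube) as far as it will go, so that the tongue lies over the tablet's edge. Then draw the key out and hang it back on its rack as you found it, upright and still with its crossbar resting centrally in both notches, and leave the other goods on the table where they are.

Things in the scene. Friction and masses are not known exactly. Their poses are not given: they have to be found in the camera images.
- key_bar (a point): Centre of the crossbar of the loose steel T-key (0.18 to 0.37 kg), which hangs upright in the rack at the start. Crossbar: 130 mm long (y), 14 mm wide (x), 16 mm tall (z); grip its middle from above. z points up the key, away from its tip. A 12 mm round rod runs down from the bar to the socket head.
- key_tip (a point): Centre of the open lower end of the key's socket head, 145 mm below the crossbar's centre; axes as key_bar. The head is 32 mm tall, square outside (25 mm over flats, 33 mm over corners); in it a square hole 17.2 mm wide, 24 mm deep, its flats parallel and square to the crossbar.
- key: The same T-key; origin at its tip (the centre of the socket's lower end), axes as key_bar.
- lock_tube: The fixed steel lock tube on the tablet stand. Origin: on the tube's axis at the shaft floor, the foot of the recessed stem. z runs up the axis and out of the mouth, leaning 30 degrees from vertical towards the stand's front (roughly -x; yaw varies). x is uphill along the board, y level, towards the tablet. Inside 36 x 36 mm, sides along x and y, walls 5 mm thick. Board top: 18 mm below the floor.
- tube_mouth (a point): Centre of the tube's flared mouth, on the axis 108 mm above the shaft floor; axes as lock_tube. The straight walls end 100 mm above the floor; the lip flares to about 53 mm square, 61 mm outside, topping out at 111 mm.
- stem_foot (a point): Foot of the stem, on the axis at the shaft floor; axes as lock_tube. The stem is a 14 mm square brass post, 18 mm tall, then tapering to 5.6 mm square at 26 mm above the floor. With the key fully down its tip is about 2 mm above the floor (under 10 mm counts) and its crossbar's centre 147 mm above the floor.
- tongue_tip (a point): End of the flat steel tongue (16 mm wide, 5 mm thick) which turns with the stem just below the tube: 65 mm from the axis, 4.5 mm below the shaft floor. The stem's flats are always parallel and square to the line from the axis to this point.
- lock_stem (a joint): Turn of stem and tongue, rad, growing clockwise seen down into the tube. Starts at 0 to 0.2 (0: open stop); 1.15 is the locked stop, where the tongue points along lock_tube's +y, over the tablet's edge. At any value the tongue stands (1.15 - value) rad anticlockwise of that. Friction 0.12 N m; it stays where left. The key has up to 0.27 rad of play on the stem each way.
- rack_seat (a point): Where the crossbar's centre sits, lying along y, in the fixed grey rack: two upright cheeks 46 mm either side along y, 6 mm thick, 60 mm wide, open between to front and back. Notch floors 165 mm above the table, 8 mm below this point, about 23 mm wide between outward-leaning horns, 39 mm wide at their tops 15 mm higher. Base 120 x 130 x 8 mm.
- mouse: Bystander: black and grey computer mouse, 62 x 105 x 34 mm; origin at the centre of its underside. Leave it alone.
- carton: Bystander: small cardboard carton, 70 x 90 x 60 mm; origin at the centre of its underside. Leave it alone.
- adapter: Bystander: black power adapter brick, 110 x 50 x 32 mm; origin at the centre of its underside. Leave it alone.
- camera: Bystander: black camera with a lens, 115 mm wide, 95 mm deep, 83 mm tall; origin at the centre of its underside. Leave it alone.
- tin: Bystander: low round metal tin, 68 mm diameter, 50 mm tall; origin at the centre of its underside. Leave it alone.
- meter: Bystander: grey hand-held test meter lying flat, 80 x 150 x 42 mm; origin at the centre of its underside. Leave it alone.
- box_long: Bystander: long cardboard box, 90 x 160 x 55 mm; origin at the centre of its underside. Leave it alone.

How it is judged:
On the way, in this order (a step that is already met when the one before it is completed fails the run):
1. the key is fully down over the stem, which is not yet turned (z of key_tip in the frame of lock_tube between -0.004 and 0.01 m and x of key_tip in the frame of lock_tube between -0.006 and 0.006 m and y of key_tip in the frame of lock_tube between -0.006 and 0.006 m and angle between the z axis of key_tip and the z axis of lock_tube, either way round below 0.14 rad and value of joint lock_stem below 0.5 rad), for 0.1 s.
2. with the key still down on it, the stem has been turned to its locked stop (z of key_tip in the frame of lock_tube between -0.004 and 0.01 m and x of key_tip in the frame of lock_tube between -0.006 and 0.006 m and y of key_tip in the frame of lock_tube between -0.006 and 0.006 m and angle between the z axis of key_tip and the z axis of lock_tube, either way round below 0.14 rad and value of joint lock_stem above 1 rad), for 0.1 s.
At the end, for the whole second after the job is handed in: The stem is turned past 1.0 rad (stop at 1.15), tongue over the tablet's edge; the key hangs at rest (under 0.03 m/s) in the rack, upright within 0.15 rad, its crossbar down in both notches: centre within 10 mm across, 14 mm along and 5 mm in height of the seat, along the seat's y within 0.15 rad (value of joint lock_stem above 1 rad and x of key_bar in the frame of rack_seat between -0.01 and 0.01 m and y of key_bar in the frame of rack_seat between -0.014 and 0.014 m and z of key_bar in the frame of rack_seat between -0.005 and 0.005 m and angle between key_bar's own z axis and vertical below 0.15 rad and angle between the y axis of key_bar and the y axis of rack_seat, either way round below 0.15 rad and linear speed of key below 0.03 m/s); the robot touches nothing.
It fails at once if a bystander is pushed more than 30 mm or knocked over (distance of any of mouse, carton, adapter, camera, tin, meter, box_long from where it was at the start of the episode above 0.03 m or angle between any of mouse, carton, adapter, camera, tin, meter, box_long's own z axis and vertical above 0.5 rad).
It also fails if it takes over 67 s, if anything falls off the work surface, if the arm or the gripper's body presses on something with over 40 N, if the wrist force passes 120 N, or if a joint passes its speed limit or range.

### The arm

A 7-joint arm with a two-finger parallel gripper is mounted at the origin on the work surface. World frame = base frame: x ahead of the robot, y to its left, z up, the work surface at z = 0. Lengths are in m, angles in rad, forces in N, time in s.
With the tool pointing down it reaches from about 0.35 to 0.9 m from the base axis. Payload 8.1 kg.
Tool frame: the origin (TCP) lies at the very end of the fingers, on their centre line; the grasp point (between the pads) lies 19 mm behind it; z points along the fingers, y is the direction in which the jaws open and shut (so a half turn about z gives the same grasp; the last joint's range is limited). The gripper opens to 92 mm and grips with 3 to 60 N. Pads are 19 mm wide; open, the fingers measure 130 mm over their backs; the gripper's body (75 mm by 190 mm) begins 47 mm behind the grasp point.
Start: joints at [1.116, 0.434, 0.025, 1.573, -0.012, 1.134, -0.075], TCP at [0.215, -0.587, 0.227] pointing down, gripper open.
Joint ranges: [-2.62, 2.62], [-0.44, 2.09], [-1.27, 1.32], [0.08, 2.57], [-1.32, 4.46], [0.12, 2], [-2.74, 2.74]. Speed limits (rad/s): [2.22, 2.22, 3.01, 3.01, 3.14, 3.14, 3.14].

### API

Orientations are given as a unit quaternion [w, x, y, z].
In Python, from cell import * gives the robot as it stands.
- The arm moves only by the tool send_rows, never from a script. Its argument "plan" is a list of rows, each an object of numbers: "tx", "ty", "tz": the shift along the world's x, y, z each as a share of 40 cm, from -1 to 1; "rx", "ry", "rz": the turn, a rotation vector about the world's x, y, z each as a share of 120 degrees, from -1 to 1; "claw": the closure, from 0 (fully open) to 1 (shut). In form: [{"tx": .., "ty": .., "tz": .., "rx": .., "ry": .., "rz": .., "claw": ..}, ...]. A call has 1 to 12 rows; each row shifts and turns the commanded pose from where the row before left it; what a row does not reach is not made up. A row lasts 1/8 s, in which the tool goes at most 62.5 mm and 10.7 degrees, less where a joint would pass 70% of its speed; a pose out of reach is approached as far as the arm can. A call with a number of a shift or a turn outside -1 to 1 is refused whole. A call with a gripper value outside its range is refused whole. The fingers move at their own pace and stop on an object; the grip force is fixed at half the most. Time passes only in rows, so rows that do not move let the fingers close. It gives the time, the measured TCP pose, the force and the opening at its end, in the units of the state.
- read_state(): the state, without advancing time (a new reading comes with each control period).
- read_camera(name): name is "side" or "top"; returns the picture (400x640x3 uint8, red, green, blue); there is no depth.
- camera_params(name): a dict with "mtx" (3x3 intrinsics, pixels), "T" (4x4, takes a point from camera to world coordinates). Camera axes: x right, y down, z forward; pixel columns grow to the right and rows downward; lengths in m; the calibration is good to about 2 mm. A picture is of the moment at which its call begins. camera_params takes no time and is no camera call.
- sign_off(): hands the job in, once; it reports no verdict.
Trained networks look in the newest picture that a camera, given by its name, has taken for a name from the list of things; names that differ only in an ending like _2 or _b are one class to them, and where a whole thing is asked for, a point or a joint stands for the part that bears it (a point fixed in the world has none). Each returns a list of dicts, best first, with "p" (0 to 1); they miss things now and then, are a little off and sometimes report something else, mostly with a low value. They report only what shows in the picture. A call takes as long as a camera call.
- spot_in(name, camera): "at" ([x, y, z] in m, in the coordinates of the camera as it stood for that picture, good to about 4 mm: the middle of the surface that is visible of it).
The state is a dict: "time": time; "joints": joint angles; "dq": joint speeds; "tau": joint torques, N m; "ee_pos": TCP position; "eef_rot": TCP orientation; "wrist_force": force on the tool from outside, world axes, zero at the start; "wrist_torque": the same for the moment, N m; "grip_width": finger opening in m.
Only numpy, scipy, OpenCV 4.12 (cv2) and the standard library are available. Lean on these libraries where they do the work, as an engineer would, in place of code of your own. Each camera call takes 0.05 s, during which the arm holds its last target.

## Working session

There is one attempt and no reset: what is moved stays moved. The work goes in short steps, Python scripts to look and compute and a tool call to move; the robot and the scene stay as the last step left them, time stands still between calls to the robot, and variables do not carry over. Pictures are saved under pics/ and viewed, and the job is handed in when it is done.

Besides the shell and the picture viewer there is one more tool, called after "Request:" as a command line: name --argument value ..., lists and objects as JSON in quotes. send_rows: Moves the arm, as the interface text tells. Shift numbers are shares of 40 cm and turn numbers shares of 120 degrees, none past 1 either way. Its arguments: {"type":"object","properties":{"plan":{"type":"array"}},"required":["plan"]}

```bash
ls; mkdir -p pics; python3 - <<'E'
from cell import *
import cv2,numpy as np
for n in("side","top"):
    im=read_camera(n); cv2.imwrite(f"pics/a_{n}.png",im[:,:,::-1]); p=camera_params(n); print(n,p["mtx"],p["T"])
    T=np.array(p["T"])
    for t in("key_bar","key_tip","tube_mouth","tongue_tip","rack_seat","stem_foot","lock_tube"):
        try:
            for r in spot_in(t,n)[:2]:
                print(n,t,round(r["p"],2),np.round((T@np.r_[r["at"],1])[:3],4))
        except Exception as e: print(t,e)
print(read_state())
E
```

```text
pics
side [[507.71559501   0.         317.50539673]
 [  0.         507.71559501 188.16183239]
 [  0.           0.           1.        ]] [[-0.84080483 -0.37994888  0.38559835 -0.00140964]
 [-0.5410342   0.61367878 -0.57504813  0.79142531]
 [-0.01814463 -0.69212514 -0.72154942  1.1901999 ]
 [ 0.          0.          0.          1.        ]]
side key_bar 0.88 [ 0.5758 -0.2563  0.1751]
side key_bar 0.7 [ 0.6852 -0.2291  0.0579]
side key_tip 0.66 [ 0.5817 -0.2582  0.1765]
side key_tip 0.19 [0.5594 0.2456 0.1425]
side tube_mouth 0.79 [0.554  0.2429 0.1465]
side rack_seat 0.61 [ 0.5739 -0.2335  0.0473]
side rack_seat 0.16 [0.5547 0.2435 0.1461]
side stem_foot 0.58 [0.558  0.2441 0.14  ]
side lock_tube 0.88 [0.5557 0.2455 0.141 ]
side lock_tube 0.61 [ 0.5627 -0.1265  0.0334]
top [[393.01410402   0.         318.70718688]
 [  0.         393.01410402 202.59169932]
 [  0.           0.           1.        ]] [[-0.02511771 -0.98533846  0.16875194  0.30863583]
 [-0.99968007  0.0242544  -0.00717549 -0.09089013]
 [ 0.00297731 -0.16887819 -0.98563243  1.48540362]
 [ 0.          0.          0.        
[... 396 characters left out ...]
27 0.1373]
{'time': 0.8, 'joints': array([ 1.11637347,  0.43445328,  0.02499063,  1.5731742 , -0.01161936,
        1.1340091 , -0.07511238]), 'dq': array([ 0.00096484, -0.00098872,  0.00184436, -0.00057131,  0.00089269,
        0.00083555, -0.00158784]), 'tau': array([ 4.27438317e-04, -6.67600536e+01,  9.84332263e-01, -3.14805043e+01,
       -6.05060952e-02,  3.26332881e-02,  1.19083352e-04]), 'ee_pos': array([ 0.21537693, -0.58674477,  0.22678077]), 'eef_rot': array([4.76229478e-05, 9.84575900e-01, 1.74957977e-01, 1.78472144e-05]), 'wrist_force': array([ 0.55884396, -0.53219212, -0.42308869]), 'wrist_torque': array([ 0.08909521, -0.00052035, -0.01187546]), 'grip_width': 0.09196081958302336}
```

View pics/a_side.png

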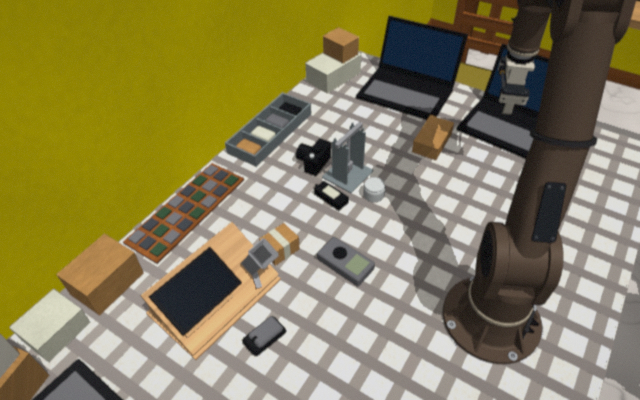

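View pics/a_top.png

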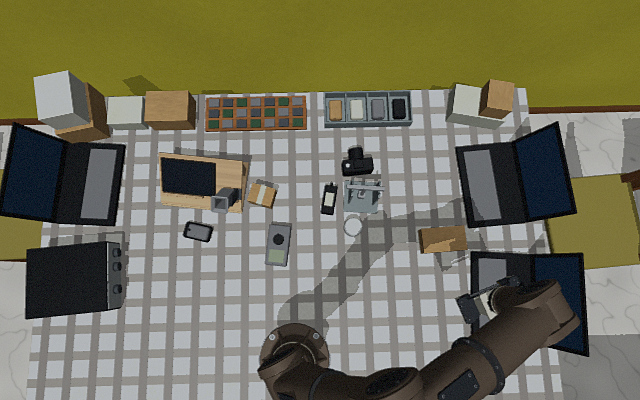

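```bash
python3 - <<'E'
import cv2
a=cv2.imread("pics/a_side.png"); 
cv2.imwrite("pics/s_key.png",cv2.resize(a[180:330,400:600],None,fx=4,fy=4,interpolation=cv2.INTER_CUBIC))
cv2.imwrite("pics/s_tube.png",cv2.resize(a[140:290,80:280],None,fx=4,fy=4,interpolation=cv2.INTER_CUBIC))
a=cv2.imread("pics/a_top.png"); 
cv2.imwrite("pics/t_key.png",cv2.resize(a[60:180,310:470],None,fx=5,fy=5,interpolation=cv2.INTER_CUBIC))
cv2.imwrite("pics/t_tube.png",cv2.resize(a[60:180,130:290],None,fx=5,fy=5,interpolation=cv2.INTER_CUBIC))
E
```

```text
(no output)
```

View pics/s_key.png

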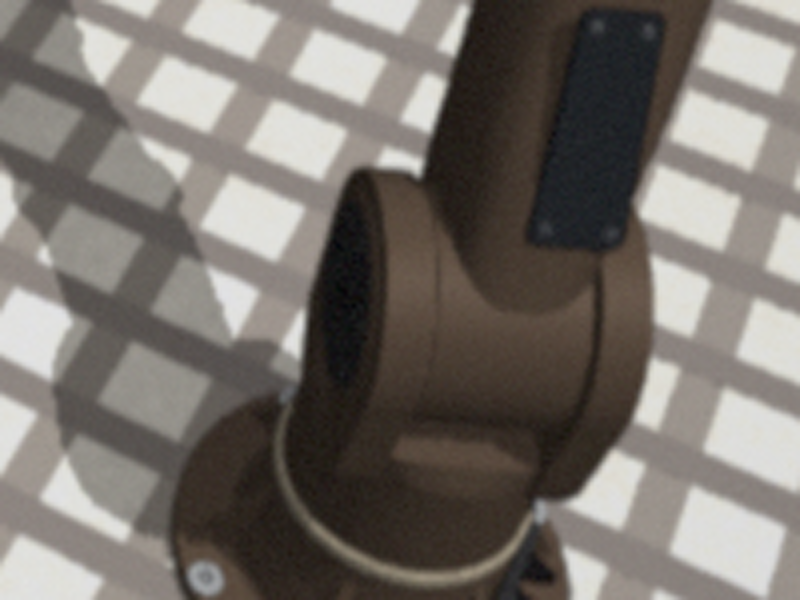

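View pics/s_tube.png

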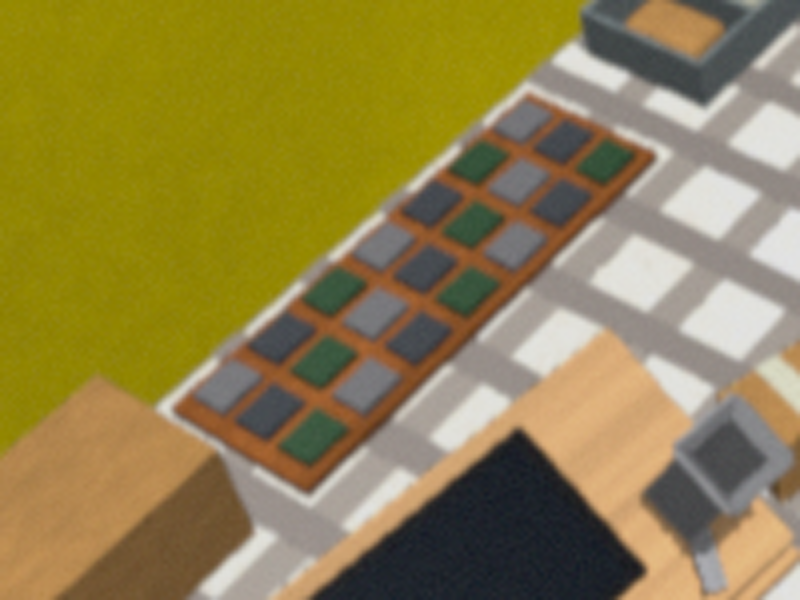

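View pics/t_key.png

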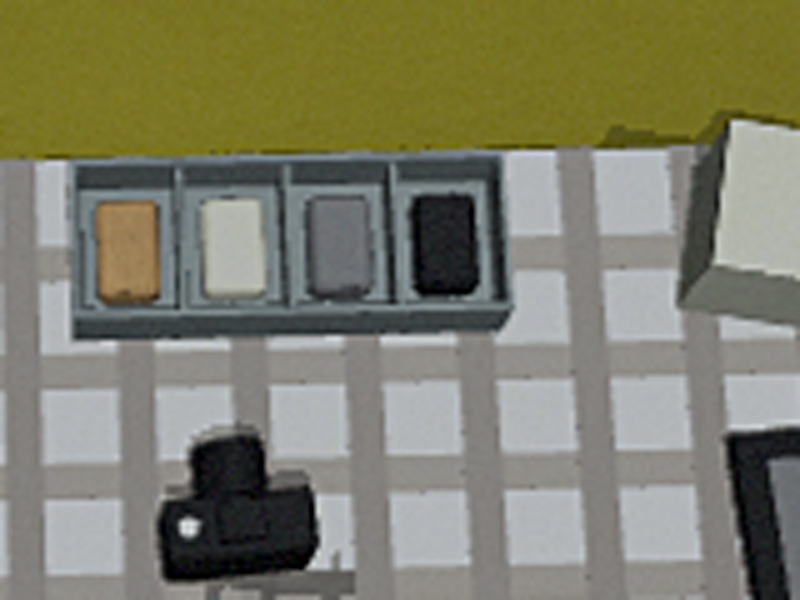

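View pics/t_tube.png

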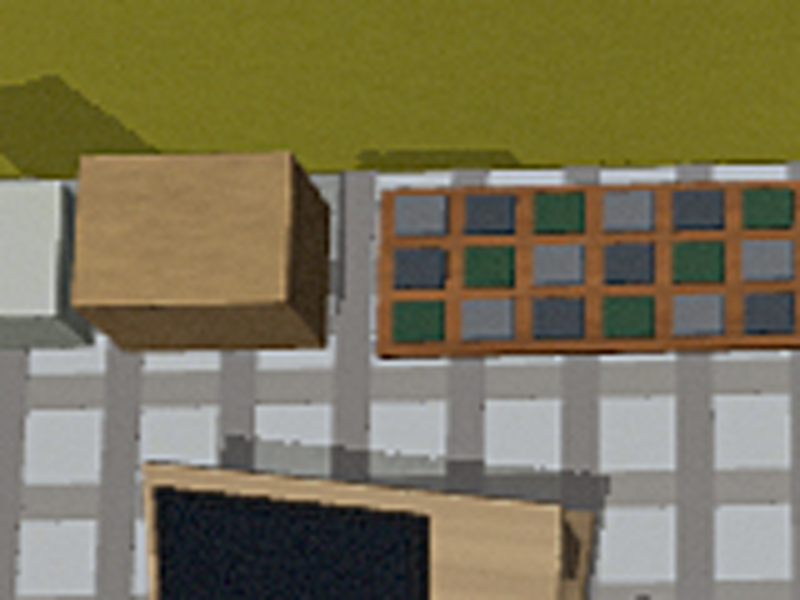

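The side view has the rack near (348,160) and the tube near (262,255). The top view has the rack at (363,190) and the tube at (224,198). My crops missed both, so I'll redo them.

```bash
python3 - <<'E'
import cv2
a=cv2.imread("pics/a_side.png"); b=cv2.imread("pics/a_top.png")
f=lambda im,u,v,s,n:cv2.imwrite(n,cv2.resize(im[v-s:v+s,u-s:u+s],(600,600),interpolation=cv2.INTER_CUBIC))
f(a,348,158,40,"pics/s_key2.png");f(a,258,260,40,"pics/s_tube2.png");f(b,365,190,30,"pics/t_key2.png");f(b,224,195,30,"pics/t_tube2.png")
E
```

```text
(no output)
```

View pics/s_key2.png

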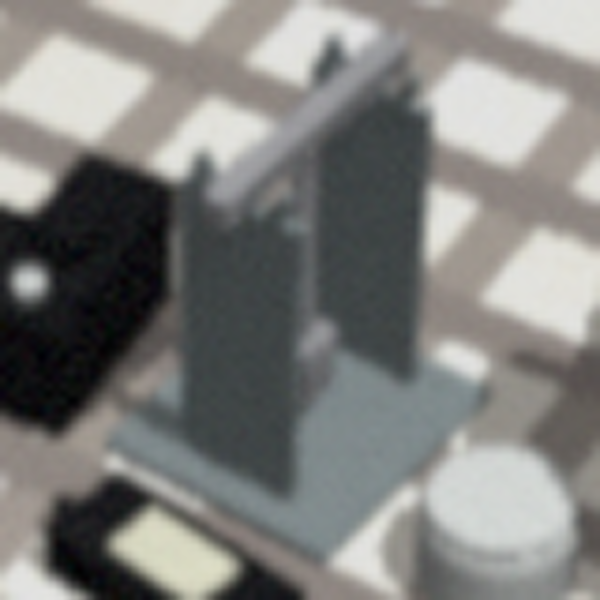

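View pics/s_tube2.png

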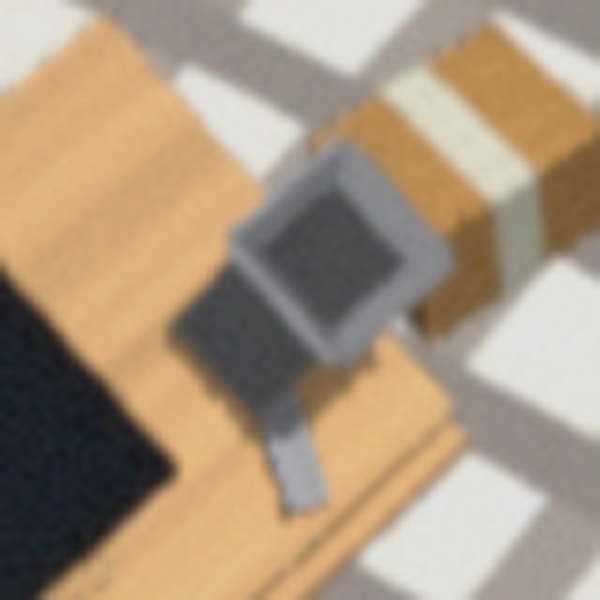

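View pics/t_key2.png

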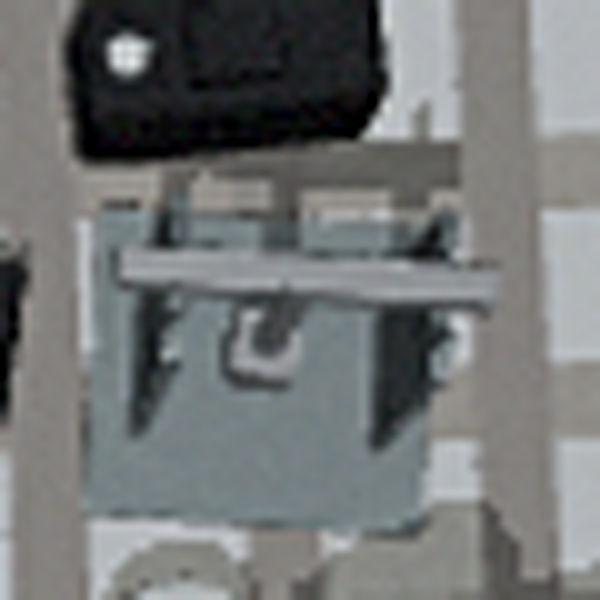

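View pics/t_tube2.png

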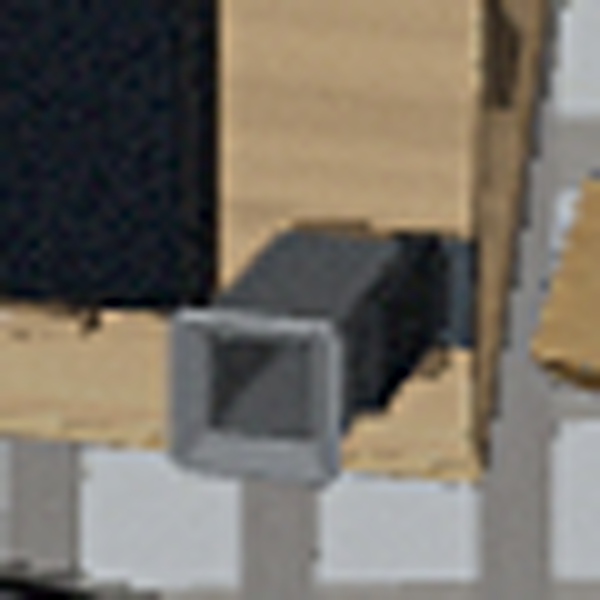

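The side crop shows the key bar from about (215,195) to (400,45), the square lip with its corners, and the tongue end near (305,505). In the top crop the bar runs from (118,266) to (502,285), and the lip square spans about 170–340 by 312–485. Next I'll fit models to these corners.

```bash
cat > h.py <<'E'
import numpy as np, cv2
from scipy.spatial.transform import Rotation as R
from scipy.optimize import least_squares
from cell import camera_params
P={n:camera_params(n) for n in("side","top")}
def proj(n,X):
    T=np.linalg.inv(np.array(P[n]["T"])); X=np.atleast_2d(X); c=X@T[:3,:3].T+T[:3,3]
    K=np.array(P[n]["mtx"]); u=c@K.T; return u[:,:2]/u[:,2:]
def uncrop(p,u,v,s): # crop centre u,v half s -> 600
    k=600/(2*s); p=np.array(p,float); return (p+.5)/k-.5+np.array([u-s,v-s])
def ray_z(n,px,z):
    T=np.array(P[n]["T"]); d=T[:3,:3]@np.linalg.inv(np.array(P[n]["mtx"]))@np.r_[px,1]; return T[:3,3]+d*(z-T[2,3])/d[2]
def tubeR(yaw): return R.from_euler('z',yaw).as_matrix()@R.from_euler('y',-np.pi/6).as_matrix()
def sq(h,z): return np.array([[h,h,z],[h,-h,z],[-h,-h,z],[-h,h,z]])
E
cat > fit.py <<'E'
from h import *
# order: (+x+y),(+x-y),(-x-y),(-x+y)
to=uncrop([(175,312),(340,322),(335,485),(170,470)],224,195,30)
ti=uncrop([(208,335),(315,342),(315,438),(208,432)],224,195,30)
so=uncrop([(232,240),(340,140),(452,258),(340,362)],258,260,40)
si=uncrop([(262,245),(330,185),(405,258),(330,328)],258,260,40)
def f(p,full=False):
    A=tubeR(p[3]); o=p[:3]; r=[]
    for n,z,q in(("top",(sq(.0305,.111),sq(.018,.1)),(to,ti)),("side",(sq(.0305,.111),sq(.018,.1)),(so,si))):
        for X,m in zip(z,q): r.append(proj(n,o+X@A.T)-m)
    return r if full else np.concatenate([x.ravel() for x in r])
s=least_squares(f,[.6,.23,.05,0],loss='soft_l1',f_scale=.5); print("tube o,yaw",np.round(s.x,4)); A=tubeR(s.x[3])
for r in f(s.x,True): print(np.round(r.mean(0),2),np.round(np.abs(r).max(),2))
for n in ("top","side"):
    g=lambda p:np.concatenate([(a-0).ravel() for a in (f(p,True)[0:2] if n=="top" else f(p,True)[2:])])
    t=least_squares(lambda d:g([s.x[0]+d[0],s.x[1]+d[1],s.x[2],s.x[3]+d[2]]),[0,0,0]); print(n,"alone at same z: d",np.round(t.x,4))
print("mouth",s.x[:3]+A[:,2]*.108,"axis",A[:,2])
tp=uncrop([(305,507)],258,260,40)[0]
best=min((np.linalg.norm(proj("side",s.x[:3]+A@np.r_[.065*np.cos(a),.065*np.sin(a),-.0045])[0]-tp),a) for a in np.linspace(1.5,3.2,400))
print("tongue angle",best, "q",1.15-(best[1]-np.pi/2))
# key
tb=uncrop([(118,250),(502,268),(502,302),(118,283)],365,190,30)
sb=uncrop([(205,183),(388,38),(408,52),(228,203)],348,158,40)
def k(p):
    c,s_=np.cos(p[2]),np.sin(p[2]); M=np.array([[c,-s_],[s_,c]])
    X=np.c_[np.array([[.007,.065],[.007,-.065],[-.007,-.065],[-.007,.065]])@M.T+p[:2],np.full(4,.181)]
    return np.r_[(proj("top",X)-tb).ravel()*p4[0],(proj("side",X)-sb).ravel()*p4[1]]
for p4 in((1,1),(1,0),(0,1)):
    s2=least_squares(k,[.58,-.25,0]); print("key",p4,np.round(s2.x,4)); 
    if p4==(1,1): print(np.round(s2.fun,2))
E
python3 fit.py
```

```text
tube o,yaw [ 0.5919  0.2317  0.0768 -0.11  ]
[-0.3  -0.32] 1.45
[-0.05 -0.35] 0.56
[ 0.17 -0.22] 2.28
[0.23 0.36] 0.81
top alone at same z: d [-0.0012 -0.0013 -0.0122]
side alone at same z: d [0.0007 0.0005 0.0108]
mouth [0.53825969 0.23762103 0.17033438] axis [-0.49698034  0.05486841  0.8660254 ]
tongue angle (np.float64(0.3717812941133244), np.float64(2.6759398496240605)) q 0.04485647717083596
key (1, 1) [ 0.5821 -0.2603 -0.0909]
[ 0.09 -0.92 -0.06 -0.24 -0.21  0.4  -0.13 -0.19 -0.35  1.55 -0.06 -1.01
  0.95 -1.19  0.33  0.74]
key (1, 0) [ 0.5813 -0.2605 -0.0735]
key (0, 1) [ 0.5828 -0.2603 -0.1081]
```

Both cameras agree to about 2 mm. I'll overlay the fit to check it.

```bash
cat > ov.py <<'E'
from h import *
import sys
def overlay(img,n,polys,u,v,s,out):
    k=600/(2*s); c=cv2.resize(img[v-s:v+s,u-s:u+s],(600,600),interpolation=cv2.INTER_CUBIC)
    for X,col in polys:
        q=((proj(n,X)-[u-s,v-s]+.5)*k-.5); cv2.polylines(c,[np.round(q*8).astype(int)],True,col,1,cv2.LINE_AA,3)
    cv2.imwrite(out,c)
def tubepolys(o,yaw,q):
    A=tubeR(yaw); o=np.array(o); P_=[(o+sq(.0305,.111)@A.T,(0,0,255)),(o+sq(.018,.1)@A.T,(0,255,0)),(o+sq(.023,0)@A.T,(255,0,0))]
    a=np.pi/2+1.15-q; d=np.array([np.cos(a),np.sin(a)]);e=np.array([-d[1],d[0]])
    P_.append((o+np.c_[[d*.02+e*.008,d*.065+e*.008,d*.065-e*.008,d*.02-e*.008],[-.002]*4]@A.T,(255,0,255)));return P_
def barpoly(x,y,yaw,z=.181):
    A=R.from_euler('z',yaw).as_matrix(); return [(np.array([x,y,z])+np.array([[.007,.065,0],[.007,-.065,0],[-.007,-.065,0],[-.007,.065,0]])@A.T,(0,0,255))]
if __name__=="__main__":
    a=cv2.imread("pics/a_side.png"); b=cv2.imread("pics/a_top.png")
    tp=tubepolys([.5919,.2317,.0768],-.11,.045); bp=barpoly(.5821,-.2603,-.091)
    overlay(a,"side",tp,258,260,40,"pics/o1.png");overlay(b,"top",tp,224,195,30,"pics/o2.png")
    overlay(a,"side",bp,348,158,40,"pics/o3.png");overlay(b,"top",bp,365,190,30,"pics/o4.png")
    cv2.imwrite("pics/o12.png",np.hstack([cv2.resize(cv2.imread(f"pics/o{i}.png"),(400,400)) for i in(1,2)]))
    cv2.imwrite("pics/o34.png",np.hstack([cv2.resize(cv2.imread(f"pics/o{i}.png"),(400,400)) for i in(3,4)]))
E
python3 ov.py
```

```text
(no output)
```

View pics/o12.png

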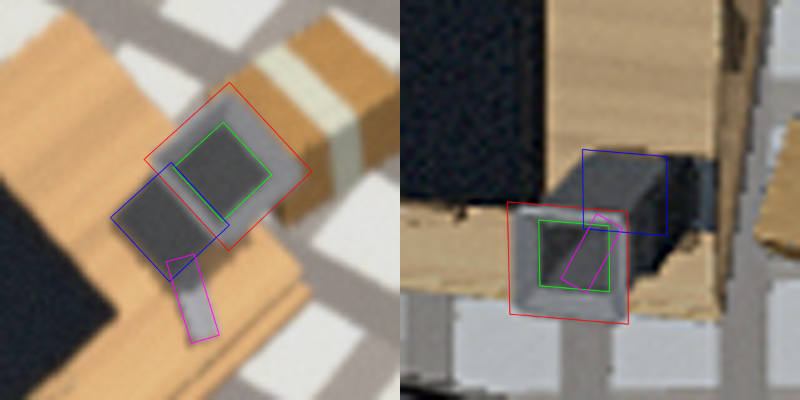

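View pics/o34.png

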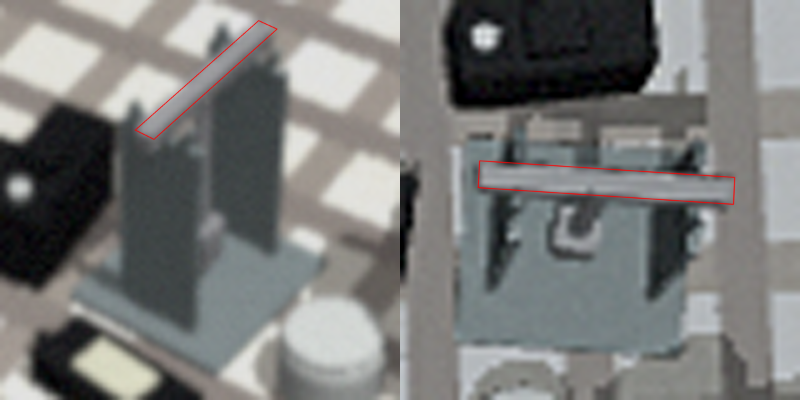

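The overlays match the picture. Now for a move helper.

```bash
cat >> h.py <<'E'
def go(pos,tool_R,grace=.14):
    from cell import read_state
    s=read_state(); p=np.array(s["ee_pos"]); q=s["eef_rot"]; C=R.from_quat(np.r_[q[1:],q[0]])
    d=(np.array(pos)-p)/.4; r=(R.from_matrix(tool_R)*C.inv()).as_rotvec()/np.radians(120)
    n=int(np.ceil(max(np.linalg.norm(d)/.15,np.linalg.norm(r)/.085,1)))
    print("total t",np.round(d,4),"r",np.round(r,4),"n",n,"per row",np.round(d/n,4),np.round(r/n,4))
    return d,r,n
def toolR(jaw,axis_R=np.eye(3)):
    # tool z = -axis z ; tool y at angle jaw in the frame axis_R's xy
    y=np.array([np.cos(jaw),np.sin(jaw),0]); z=np.array([0,0,-1.]); x=np.cross(y,z)
    return axis_R@np.c_[x,y,z]
def st():
    from cell import read_state
    s=read_state(); print({k:np.round(s[k],4) for k in("time","joints","ee_pos","wrist_force","wrist_torque","grip_width")})
E
python3 - <<'E'
from h import *
for j in(-.091,np.pi-.091):
    go([.582,-.260,.26],toolR(j))
E
```

```text
total t [0.9166 0.8169 0.083 ] r [0.     0.     0.5386] n 9 per row [0.1018 0.0908 0.0092] [0.     0.     0.0598]
total t [0.9166 0.8169 0.083 ] r [ 1.000e-04 -0.000e+00 -9.614e-01] n 12 per row [0.0764 0.0681 0.0069] [ 0.     -0.     -0.0801]
```

Request:
send_rows --plan '[{"tz": 0.083, "claw": 0}, {"tx": 0.0917, "ty": 0.0817, "rz": 0.0539, "claw": 0}, {"tx": 0.0917, "ty": 0.0817, "rz": 0.0539, "claw": 0}, {"tx": 0.0917, "ty": 0.0817, "rz": 0.0539, "claw": 0}, {"tx": 0.0917, "ty": 0.0817, "rz": 0.0539, "claw": 0}, {"tx": 0.0917, "ty": 0.0817, "rz": 0.0539, "claw": 0}, {"tx": 0.0917, "ty": 0.0817, "rz": 0.0539, "claw": 0}, {"tx": 0.0917, "ty": 0.0817, "rz": 0.0539, "claw": 0}, {"tx": 0.0917, "ty": 0.0817, "rz": 0.0539, "claw": 0}, {"tx": 0.0917, "ty": 0.0817, "rz": 0.0539, "claw": 0}, {"tx": 0.0917, "ty": 0.0817, "rz": 0.0539, "claw": 0}, {"claw": 0}]'

```text
invalid input at $.plan[0]: expected keys tx, ty, tz, rx, ry, rz, claw
```

```bash
python3 - <<'E'
from h import *
st(); go([.582,-.260,.156],toolR(-.091))
E
```

```text
{'time': np.float64(0.8), 'joints': array([ 1.1164,  0.4345,  0.025 ,  1.5732, -0.0116,  1.134 , -0.0751]), 'ee_pos': array([ 0.2154, -0.5867,  0.2268]), 'wrist_force': array([ 0.5588, -0.5322, -0.4231]), 'wrist_torque': array([ 0.0891, -0.0005, -0.0119]), 'grip_width': np.float64(0.092)}
total t [ 0.9166  0.8169 -0.177 ] r [0.     0.     0.5386] n 9 per row [ 0.1018  0.0908 -0.0197] [0.     0.     0.0598]
```

Request:
send_rows --plan '[{"tx": 0, "ty": 0, "tz": 0.083, "rx": 0, "ry": 0, "rz": 0, "claw": 0}, {"tx": 0.0917, "ty": 0.0817, "tz": 0, "rx": 0, "ry": 0, "rz": 0.0539, "claw": 0}, {"tx": 0.0917, "ty": 0.0817, "tz": 0, "rx": 0, "ry": 0, "rz": 0.0539, "claw": 0}, {"tx": 0.0917, "ty": 0.0817, "tz": 0, "rx": 0, "ry": 0, "rz": 0.0539, "claw": 0}, {"tx": 0.0917, "ty": 0.0817, "tz": 0, "rx": 0, "ry": 0, "rz": 0.0539, "claw": 0}, {"tx": 0.0917, "ty": 0.0817, "tz": 0, "rx": 0, "ry": 0, "rz": 0.0539, "claw": 0}, {"tx": 0.0917, "ty": 0.0817, "tz": 0, "rx": 0, "ry": 0, "rz": 0.0539, "claw": 0}, {"tx": 0.0917, "ty": 0.0817, "tz": 0, "rx": 0, "ry": 0, "rz": 0.0539, "claw": 0}, {"tx": 0.0917, "ty": 0.0817, "tz": 0, "rx": 0, "ry": 0, "rz": 0.0539, "claw": 0}, {"tx": 0.0917, "ty": 0.0817, "tz": 0, "rx": 0, "ry": 0, "rz": 0.0539, "claw": 0}, {"tx": 0.0917, "ty": 0.0817, "tz": 0, "rx": 0, "ry": 0, "rz": 0.0539, "claw": 0}, {"tx": 0, "ty": 0, "tz": 0, "rx": 0, "ry": 0, "rz": 0, "claw": 0}]'

```text
time: 2.3
ee_pos: [0.585, -0.2552, 0.2597]
eef_rot: [-0.001, 0.736, 0.677, 0.001]
wrist_force: [-0.3, -1.1, 0.7]
grip_width: 0.0918
```

```bash
python3 - <<'E'
from h import *
st(); go([.582,-.260,.156],toolR(-.091))
E
```

```text
{'time': np.float64(2.3), 'joints': array([ 0.5594,  0.4621, -0.3487,  1.4671,  0.1585,  1.24  ,  0.1107]), 'ee_pos': array([ 0.585 , -0.2552,  0.2597]), 'wrist_force': array([-0.3496, -1.0926,  0.6511]), 'wrist_torque': array([-0.0154, -0.1197,  0.018 ]), 'grip_width': np.float64(0.0918)}
total t [-0.0074 -0.0121 -0.2592] r [-0.0013  0.0006 -0.0042] n 2 per row [-0.0037 -0.0061 -0.1296] [-0.0007  0.0003 -0.0021]
```

Request:
send_rows --plan '[{"tx": 0, "ty": 0, "tz": 0, "rx": 0, "ry": 0, "rz": 0, "claw": 0}]'

```text
time: 2.42
ee_pos: [0.5818, -0.2604, 0.2597]
eef_rot: [-0.0, 0.739, 0.674, -0.0]
wrist_force: [-0.5, -0.9, -0.2]
grip_width: 0.0919
```

```bash
python3 - <<'E'
from h import *
st(); go([.582,-.260,.156],toolR(-.091))
E
```

```text
{'time': np.float64(2.425), 'joints': array([ 0.5636,  0.4603, -0.3434,  1.469 ,  0.1594,  1.2402,  0.1103]), 'ee_pos': array([ 0.5818, -0.2604,  0.2597]), 'wrist_force': array([-0.4669, -0.8758, -0.2086]), 'wrist_torque': array([-0.0745, -0.0562, -0.0195]), 'grip_width': np.float64(0.0919)}
total t [ 0.0005  0.0011 -0.2594] r [ 0.0002 -0.0003  0.    ] n 2 per row [ 0.0002  0.0005 -0.1297] [ 0.0001 -0.0001  0.    ]
```

Request:
send_rows --plan '[{"tx": 0, "ty": 0, "tz": -0.09, "rx": 0, "ry": 0, "rz": 0, "claw": 0}, {"tx": 0, "ty": 0, "tz": -0.09, "rx": 0, "ry": 0, "rz": 0, "claw": 0}, {"tx": 0, "ty": 0.001, "tz": -0.08, "rx": 0, "ry": 0, "rz": 0, "claw": 0}, {"tx": 0, "ty": 0, "tz": 0, "rx": 0, "ry": 0, "rz": 0, "claw": 0}]'

```text
time: 2.92
ee_pos: [0.5794, -0.2608, 0.1538]
eef_rot: [-0.002, 0.739, 0.674, -0.002]
wrist_force: [0.1, 0.0, 1.4]
grip_width: 0.0918
```

```bash
python3 - <<'E'
from h import *
from cell import *
st()
for n in("side","top"): cv2.imwrite(f"pics/b_{n}.png",read_camera(n)[:,:,::-1])
a=cv2.imread("pics/b_side.png"); b=cv2.imread("pics/b_top.png")
f=lambda im,u,v,s:cv2.resize(im[v-s:v+s,u-s:u+s],(400,400),interpolation=cv2.INTER_CUBIC)
cv2.imwrite("pics/b.png",np.hstack([f(a,348,150,50),f(b,365,190,40)]))
E
```

```text
{'time': np.float64(2.925), 'joints': array([ 0.5584,  0.544 , -0.3311,  1.6064,  0.1982,  1.0294,  0.0754]), 'ee_pos': array([ 0.5794, -0.2608,  0.1538]), 'wrist_force': array([0.0923, 0.0253, 1.3708]), 'wrist_torque': array([-0.0102, -0.1121,  0.0323]), 'grip_width': np.float64(0.0918)}
```

View pics/b.png

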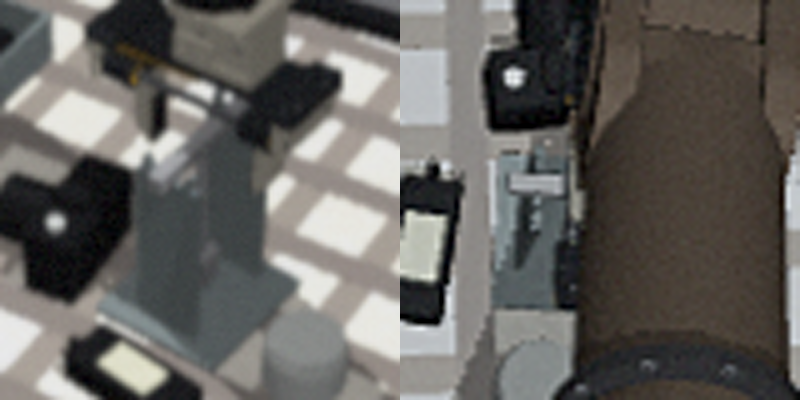

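The side view shows the fingers straddling the bar between the cheeks, near (200,130). Closing now.

Request:
send_rows --plan '[{"tx": 0, "ty": 0, "tz": 0, "rx": 0, "ry": 0, "rz": 0, "claw": 1}, {"tx": 0, "ty": 0, "tz": 0, "rx": 0, "ry": 0, "rz": 0, "claw": 1}, {"tx": 0, "ty": 0, "tz": 0, "rx": 0, "ry": 0, "rz": 0, "claw": 1}, {"tx": 0, "ty": 0, "tz": 0, "rx": 0, "ry": 0, "rz": 0, "claw": 1}, {"tx": 0, "ty": 0, "tz": 0, "rx": 0, "ry": 0, "rz": 0, "claw": 1}, {"tx": 0, "ty": 0, "tz": 0, "rx": 0, "ry": 0, "rz": 0, "claw": 1}, {"tx": 0, "ty": 0, "tz": 0, "rx": 0, "ry": 0, "rz": 0, "claw": 1}, {"tx": 0, "ty": 0, "tz": 0, "rx": 0, "ry": 0, "rz": 0, "claw": 1}]'

```text
time: 4.03
ee_pos: [0.5822, -0.2596, 0.1559]
eef_rot: [0.0, 0.738, 0.675, 0.0]
wrist_force: [1.7, -1.2, 0.5]
grip_width: 0.0163
```

```bash
python3 - <<'E'
from h import *
from cell import *
st(); print(read_state()["eef_rot"])
E
```

```text
{'time': np.float64(4.025), 'joints': array([ 0.5568,  0.5425, -0.333 ,  1.6035,  0.1982,  1.0289,  0.0754]), 'ee_pos': array([ 0.5822, -0.2596,  0.1559]), 'wrist_force': array([ 1.6797, -1.248 ,  0.491 ]), 'wrist_torque': array([-0.0454, -0.5351,  0.0278]), 'grip_width': np.float64(0.0163)}
[3.70936231e-05 7.38268213e-01 6.74507260e-01 3.43376352e-05]
```

Request:
send_rows --plan '[{"tx": 0, "ty": 0, "tz": 0, "rx": 0, "ry": 0, "rz": 0, "claw": 1}, {"tx": 0, "ty": 0, "tz": 0, "rx": 0, "ry": 0, "rz": 0, "claw": 1}]'

```text
time: 4.28
ee_pos: [0.5823, -0.2596, 0.156]
eef_rot: [0.0, 0.738, 0.674, 0.0]
wrist_force: [1.7, 0.3, -0.6]
grip_width: 0.0138
```

Request:
send_rows --plan '[{"tx": 0, "ty": 0, "tz": 0.02, "rx": 0, "ry": 0, "rz": 0, "claw": 1}, {"tx": 0, "ty": 0, "tz": 0.04, "rx": 0, "ry": 0, "rz": 0, "claw": 1}, {"tx": 0, "ty": 0, "tz": 0.08, "rx": 0, "ry": 0, "rz": 0, "claw": 1}, {"tx": 0, "ty": 0, "tz": 0.08, "rx": 0, "ry": 0, "rz": 0, "claw": 1}, {"tx": 0, "ty": 0, "tz": 0.08, "rx": 0, "ry": 0, "rz": 0, "claw": 1}, {"tx": 0, "ty": 0, "tz": 0.08, "rx": 0, "ry": 0, "rz": 0, "claw": 1}, {"tx": 0, "ty": 0, "tz": 0.07, "rx": 0, "ry": 0, "rz": 0, "claw": 1}, {"tx": 0, "ty": 0, "tz": 0.05, "rx": 0, "ry": 0, "rz": 0, "claw": 1}, {"tx": 0, "ty": 0, "tz": 0, "rx": 0, "ry": 0, "rz": 0, "claw": 1}, {"tx": 0, "ty": 0, "tz": 0, "rx": 0, "ry": 0, "rz": 0, "claw": 1}]'

```text
time: 5.52
ee_pos: [0.5817, -0.2594, 0.3553]
eef_rot: [-0.0, 0.738, 0.675, -0.0]
wrist_force: [0.3, 0.1, -3.3]
grip_width: 0.0133
```

```bash
python3 - <<'E'
from h import *
from cell import *
st()
o=np.array([.5919,.2317,.0768]);A=tubeR(-.11)
# bar centre BC = TCP + 17mm behind -> TCP at axis height (barheight-17mm)
for tip,j in((.16,0),):
    print(o+A[:,2]*(tip+.145-.017)); go(o+A[:,2]*(tip+.145-.017),toolR(j,A))
for n in("side","top"): cv2.imwrite(f"pics/c_{n}.png",read_camera(n)[:,:,::-1])
E
```

```text
{'time': np.float64(5.525), 'joints': array([ 0.5562,  0.4161, -0.3443,  1.3047,  0.1379,  1.4449,  0.1316]), 'ee_pos': array([ 0.5817, -0.2594,  0.3553]), 'wrist_force': array([ 0.3405,  0.0928, -3.3304]), 'wrist_torque': array([-0.0233, -0.0895,  0.0325]), 'grip_width': np.float64(0.0133)}
[0.44877032 0.24750808 0.32621532]
total t [-0.3323  1.2673 -0.0728] r [-0.0251 -0.2492 -0.0093] n 9 per row [-0.0369  0.1408 -0.0081] [-0.0028 -0.0277 -0.001 ]
```

View pics/c_side.png

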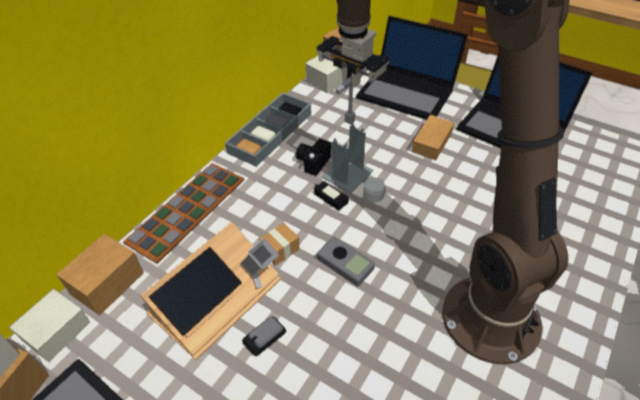

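Request:
send_rows --plan '[{"tx": -0.0166, "ty": 0.06, "tz": 0.01, "rx": -0.0013, "ry": -0.0125, "rz": -0.0005, "claw": 1}, {"tx": -0.0266, "ty": 0.102, "tz": 0.01, "rx": -0.002, "ry": -0.02, "rz": -0.0007, "claw": 1}, {"tx": -0.0366, "ty": 0.14, "tz": 0, "rx": -0.0028, "ry": -0.0275, "rz": -0.001, "claw": 1}, {"tx": -0.0366, "ty": 0.14, "tz": 0, "rx": -0.0028, "ry": -0.0275, "rz": -0.001, "claw": 1}, {"tx": -0.0366, "ty": 0.14, "tz": 0, "rx": -0.0028, "ry": -0.0275, "rz": -0.001, "claw": 1}, {"tx": -0.0366, "ty": 0.14, "tz": 0, "rx": -0.0028, "ry": -0.0275, "rz": -0.001, "claw": 1}, {"tx": -0.0366, "ty": 0.14, "tz": 0, "rx": -0.0028, "ry": -0.0275, "rz": -0.001, "claw": 1}, {"tx": -0.0366, "ty": 0.14, "tz": -0.02, "rx": -0.0028, "ry": -0.0275, "rz": -0.001, "claw": 1}, {"tx": -0.0366, "ty": 0.14, "tz": -0.02, "rx": -0.0028, "ry": -0.0275, "rz": -0.001, "claw": 1}, {"tx": -0.0255, "ty": 0.1, "tz": -0.02, "rx": -0.0021, "ry": -0.0217, "rz": -0.001, "claw": 1}, {"tx": -0.0074, "ty": 0.0253, "tz": -0.0328, "rx": -0.0015, "ry": -0.0175, "rz": -0.0004, "claw": 1}, {"tx": 0, "ty": 0, "tz": 0, "rx": 0, "ry": 0, "rz": 0, "claw": 1}]'

```text
time: 7.12
ee_pos: [0.4475, 0.2477, 0.325]
eef_rot: [0.204, 0.716, 0.643, 0.182]
wrist_force: [0.3, -0.7, -3.2]
grip_width: 0.0136
```

Request:
send_rows --plan '[{"tx": 0, "ty": 0, "tz": 0, "rx": 0, "ry": 0, "rz": 0, "claw": 1}, {"tx": 0, "ty": 0, "tz": 0, "rx": 0, "ry": 0, "rz": 0, "claw": 1}]'

```text
time: 7.38
ee_pos: [0.45, 0.2463, 0.3274]
eef_rot: [0.205, 0.717, 0.64, 0.183]
wrist_force: [0.5, -0.0, -2.9]
grip_width: 0.0137
```

```bash
cat > look.py <<'E'
import sys
from h import *
from ov import *
from cell import *
o=np.array([.5919,.2317,.0768]);yaw=-.11;A=tubeR(yaw)
def keypolys(p,Rm,off=.017):
    # key from TCP pose
    K=np.c_[Rm[:,1],-Rm[:,0]*-1,-Rm[:,2]]  # key x = tool y ; key z=-tool z
    K[:,1]=np.cross(K[:,2],K[:,0]); b=p+K[:,2]*off; t=b-K[:,2]*.145
    bar=np.array([[.007,.065,.008],[.007,-.065,.008],[-.007,-.065,.008],[-.007,.065,.008]])
    return [(b+bar@K.T,(0,255,255)),(t+sq(.0125,0)@K.T,(0,0,255)),(t+sq(.0125,.032)@K.T,(0,255,0)),(np.array([b,t]),(255,255,0))],t,K
def shot(tag,cs=(262,225,60),ct=(224,195,45)):
    s=read_state(); q=s["eef_rot"]; Rm=R.from_quat(np.r_[q[1:],q[0]]).as_matrix()
    kp,t,K=keypolys(np.array(s["ee_pos"]),Rm)
    l=A.T@(t-o); lk=A.T@K
    print("tip in tube",np.round(l,4),"bar yaw in tube(key x)",round(np.degrees(np.arctan2(lk[1,0],lk[0,0])),1),"tilt",np.round(np.arccos(lk[2,2]),4)); st()
    for n,c in(("side",cs),("top",ct)):
        im=np.ascontiguousarray(read_camera(n)[:,:,::-1]); cv2.imwrite(f"pics/{tag}_{n}.png",im)
        overlay(im,n,kp,*c,f"pics/{tag}_{n}o.png"); overlay(im,n,[],*c,f"pics/{tag}_{n}r.png")
    cv2.imwrite(f"pics/{tag}.png",np.hstack([cv2.resize(cv2.imread(f"pics/{tag}_side{x}.png"),(400,400)) for x in "ro"]))
    cv2.imwrite(f"pics/{tag}t.png",np.hstack([cv2.resize(cv2.imread(f"pics/{tag}_top{x}.png"),(400,400)) for x in "ro"]))
E
python3 - <<'E'
from look import *
shot("d")
E
```

```text
tip in tube [ 0.0059 -0.0012  0.1604] bar yaw in tube(key x) -0.2 tilt 0.0327
{'time': np.float64(7.375), 'joints': array([ 1.1000e-03,  3.7000e-02, -9.4430e-01,  2.0020e+00,  6.5040e-01,
        9.2790e-01, -1.4015e+00]), 'ee_pos': array([0.45  , 0.2463, 0.3274]), 'wrist_force': array([ 0.4777, -0.0213, -2.8703]), 'wrist_torque': array([0.0994, 0.9122, 0.0129]), 'grip_width': np.float64(0.0137)}
```

View pics/d.png

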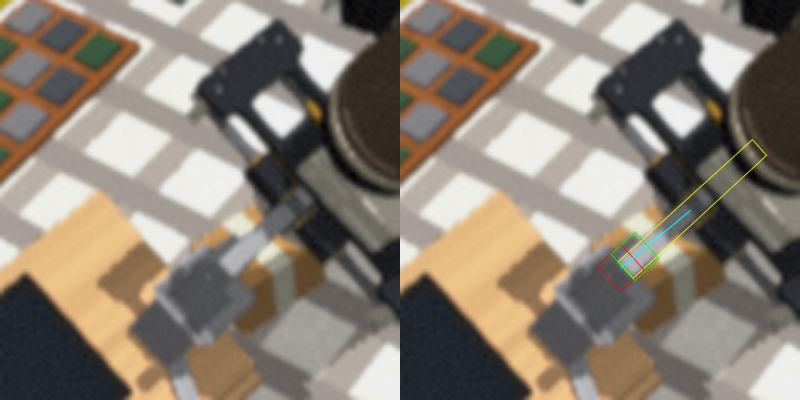

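View pics/dt.png

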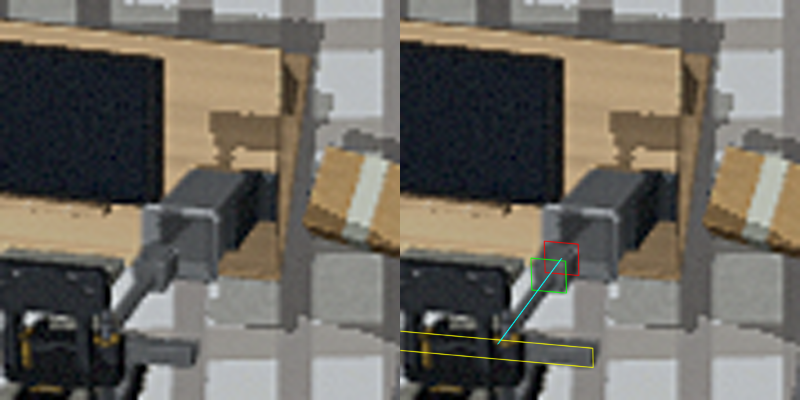

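```bash
python3 - <<'E'
from look import *
s=read_state(); q=s["eef_rot"]; Rm=R.from_quat(np.r_[q[1:],q[0]]).as_matrix()
kp,t,K=keypolys(np.array(s["ee_pos"]),Rm)
im=cv2.imread("pics/d_side.png"); overlay(im,"side",[],262,230,32,"pics/d1.png"); overlay(im,"side",kp+tubepolys(o,yaw,.045)[:2],262,230,32,"pics/d2.png")
cv2.imwrite("pics/d12.png",np.hstack([cv2.resize(cv2.imread(f"pics/d{i}.png"),(400,400)) for i in(1,2)]))
go(o+A[:,2]*(.16+.128),toolR(0,A))
E
```

```text
total t [-0.0027  0.0022 -0.0027] r [0.0014 0.0156 0.0014] n 1 per row [-0.0027  0.0022 -0.0027] [0.0014 0.0156 0.0014]
```

View pics/d12.png

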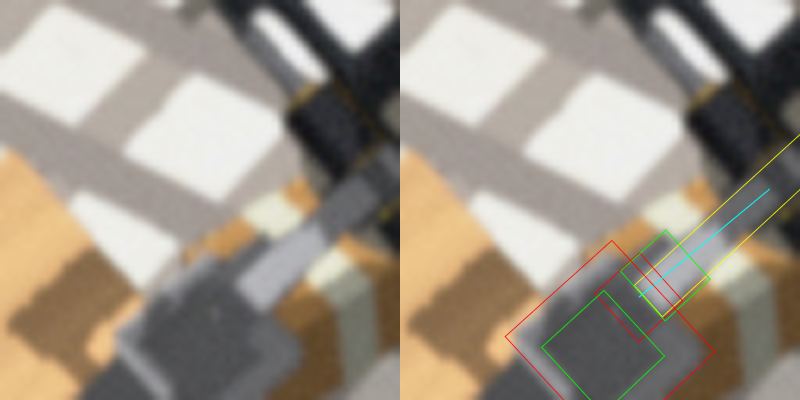

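```bash
python3 - <<'E'
import cv2,numpy as np
im=cv2.imread("pics/d_side.png"); c=im[205:265,230:290].astype(float); c=np.clip(255*(c/200)**.6,0,255).astype(np.uint8)
b=cv2.imread("pics/d_top.png")[165:225,190:250].astype(float); b=np.clip(255*(b/200)**.6,0,255).astype(np.uint8)
cv2.imwrite("pics/d3.png",np.hstack([cv2.resize(x,(400,400),interpolation=cv2.INTER_CUBIC) for x in(c,b)]))
E
```

```text
(no output)
```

View pics/d3.png

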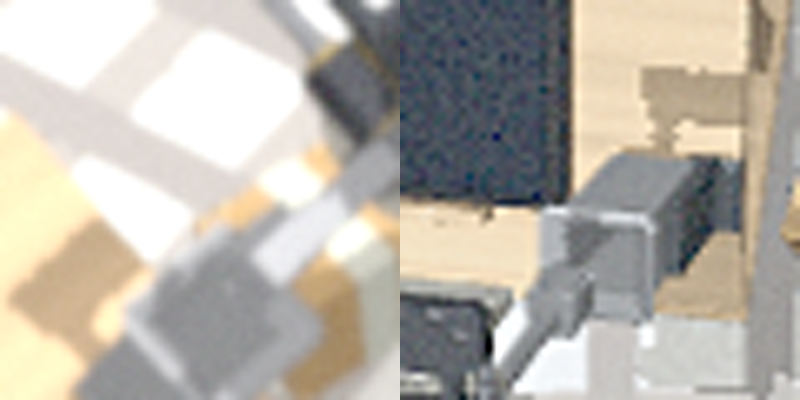

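Request:
send_rows --plan '[{"tx": -0.0027, "ty": 0.0022, "tz": -0.0027, "rx": 0.0014, "ry": 0.0156, "rz": 0.0014, "claw": 1}, {"tx": 0, "ty": 0, "tz": 0, "rx": 0, "ry": 0, "rz": 0, "claw": 1}, {"tx": 0, "ty": 0, "tz": 0, "rx": 0, "ry": 0, "rz": 0, "claw": 1}]'

```text
time: 7.85
ee_pos: [0.4483, 0.248, 0.3259]
eef_rot: [0.193, 0.719, 0.645, 0.173]
wrist_force: [-0.1, -1.3, -4.0]
grip_width: 0.0135
```

```bash
cat > g.py <<'E'
from look import *
def info():
    s=read_state(); q=s["eef_rot"]; Rm=R.from_quat(np.r_[q[1:],q[0]]).as_matrix()
    kp,t,K=keypolys(np.array(s["ee_pos"]),Rm); l=A.T@(t-o); lk=A.T@K
    print("tip",np.round(l*1e3,1),"jaw",round(np.degrees(np.arctan2(lk[1,0],lk[0,0])),1),"tiltxy",np.round(lk[:2,2],4),"F tube",np.round(A.T@s["wrist_force"],1),"M",np.round(A.T@s["wrist_torque"],2),"j",np.round(s["joints"],2),"t",s["time"],"w",round(float(s["grip_width"]),4))
def goto(tip,jaw,dx=0,dy=0):
    info(); return go(o+A@np.array([dx,dy,tip+.128]),toolR(np.radians(jaw),A))
E
python3 -c "
from g import *
goto(.16,0);goto(.06,0)"
```

```text
tip [ -0.6   0.5 160. ] jaw 0.1 tiltxy [-0.0004 -0.0005] F tube [-2.  -1.3 -3.5] M [-0.01  0.87 -0.04] j [ 0.01  0.05 -0.94  1.98  0.61  0.94 -1.36] t 7.85 w 0.0135
total t [ 0.0012 -0.0013  0.0009] r [ 0.0001  0.0002 -0.0006] n 1 per row [ 0.0012 -0.0013  0.0009] [ 0.0001  0.0002 -0.0006]
tip [ -0.6   0.5 160. ] jaw 0.1 tiltxy [-0.0004 -0.0005] F tube [-2.  -1.3 -3.5] M [-0.01  0.87 -0.04] j [ 0.01  0.05 -0.94  1.98  0.61  0.94 -1.36] t 7.85 w 0.0135
total t [ 0.1254 -0.015  -0.2156] r [ 0.0001  0.0002 -0.0006] n 2 per row [ 0.0627 -0.0075 -0.1078] [ 0.0001  0.0001 -0.0003]
```

Aligned. Going down in small rows.

Request:
send_rows --plan '[{"tx": 0.0125, "ty": -0.0015, "tz": -0.0216, "rx": 0, "ry": 0, "rz": 0, "claw": 1}, {"tx": 0.0125, "ty": -0.0015, "tz": -0.0216, "rx": 0, "ry": 0, "rz": 0, "claw": 1}, {"tx": 0.0125, "ty": -0.0015, "tz": -0.0216, "rx": 0, "ry": 0, "rz": 0, "claw": 1}, {"tx": 0.0125, "ty": -0.0015, "tz": -0.0216, "rx": 0, "ry": 0, "rz": 0, "claw": 1}, {"tx": 0.0125, "ty": -0.0015, "tz": -0.0216, "rx": 0, "ry": 0, "rz": 0, "claw": 1}, {"tx": 0, "ty": 0, "tz": 0, "rx": 0, "ry": 0, "rz": 0, "claw": 1}]'

```text
time: 8.6
ee_pos: [0.4732, 0.2448, 0.2815]
eef_rot: [0.192, 0.719, 0.645, 0.172]
wrist_force: [-0.4, 0.7, -2.7]
grip_width: 0.0137
```

```bash
python3 -c "
from g import *
goto(.06,0);shot('e')"
```

```text
tip [ -1.3   0.  109. ] jaw 0.1 tiltxy [0.0017 0.0001] F tube [-1.8  0.6 -2.1] M [ 0.02  0.87 -0.  ] j [-0.02  0.14 -0.92  2.03  0.75  0.88 -1.48] t 8.6 w 0.0137
total t [ 0.0632 -0.007  -0.1047] r [ 0.0004 -0.0009 -0.0008] n 1 per row [ 0.0632 -0.007  -0.1047] [ 0.0004 -0.0009 -0.0008]
tip in tube [-0.0013  0.      0.109 ] bar yaw in tube(key x) 0.1 tilt 0.0017
{'time': np.float64(8.6), 'joints': array([-0.0219,  0.1414, -0.92  ,  2.0284,  0.7482,  0.8843, -1.4765]), 'ee_pos': array([0.4732, 0.2448, 0.2815]), 'wrist_force': array([-0.407 ,  0.6622, -2.6944]), 'wrist_torque': array([0.1097, 0.8585, 0.0048]), 'grip_width': np.float64(0.0137)}
```

View pics/e.png

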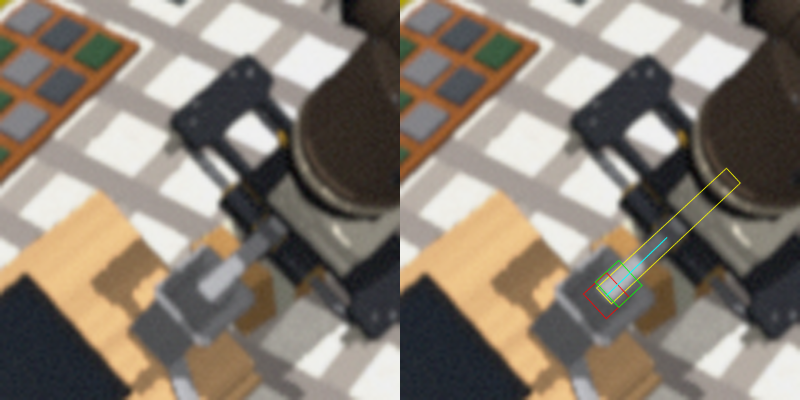

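View pics/et.png

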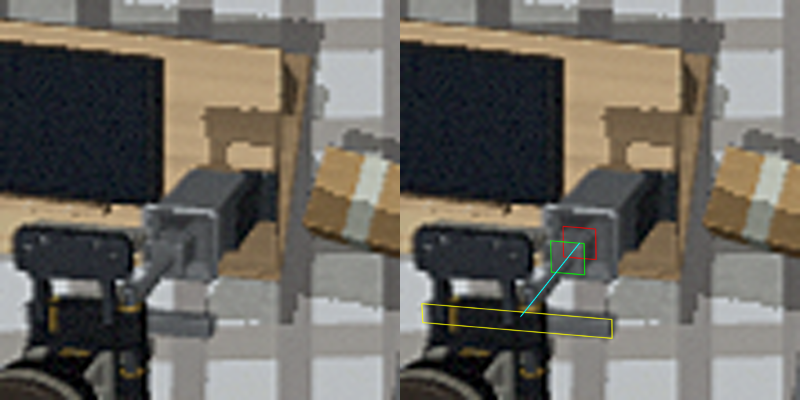

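Request:
send_rows --plan '[{"tx": 0.0125, "ty": -0.0014, "tz": -0.0208, "rx": 0.0001, "ry": -0.0003, "rz": -0.0003, "claw": 1}, {"tx": 0.0125, "ty": -0.0014, "tz": -0.0208, "rx": 0.0001, "ry": -0.0003, "rz": -0.0003, "claw": 1}, {"tx": 0.0125, "ty": -0.0014, "tz": -0.0208, "rx": 0.0001, "ry": -0.0003, "rz": -0.0003, "claw": 1}, {"tx": 0.0125, "ty": -0.0014, "tz": -0.0208, "rx": 0.0001, "ry": 0, "rz": 0, "claw": 1}, {"tx": 0.0125, "ty": -0.0014, "tz": -0.0208, "rx": 0, "ry": 0, "rz": 0, "claw": 1}, {"tx": 0, "ty": 0, "tz": 0, "rx": 0, "ry": 0, "rz": 0, "claw": 1}]'

```text
time: 9.45
ee_pos: [0.4982, 0.2421, 0.24]
eef_rot: [0.193, 0.72, 0.644, 0.173]
wrist_force: [-0.0, 0.2, -2.8]
grip_width: 0.0135
```

```bash
python3 -c "
from g import *
goto(.05,0);shot('f')"
```

```text
tip [-0.1 -0.  60.4] jaw -0.0 tiltxy [-0.0002  0.0001] F tube [-1.4  0.2 -2.4] M [0.03 0.95 0.05] j [-0.06  0.23 -0.88  2.06  0.89  0.84 -1.59] t 9.45 w 0.0135
total t [ 0.0132 -0.0015 -0.0225] r [0.     0.0001 0.0001] n 1 per row [ 0.0132 -0.0015 -0.0225] [0.     0.0001 0.0001]
tip in tube [-0.0001 -0.      0.0604] bar yaw in tube(key x) -0.0 tilt 0.0002
{'time': np.float64(9.45), 'joints': array([-0.0607,  0.2314, -0.8765,  2.061 ,  0.8859,  0.8382, -1.5938]), 'ee_pos': array([0.4982, 0.2421, 0.24  ]), 'wrist_force': array([-0.0219,  0.175 , -2.762 ]), 'wrist_torque': array([0.1002, 0.9405, 0.0574]), 'grip_width': np.float64(0.0135)}
```

View pics/f.png

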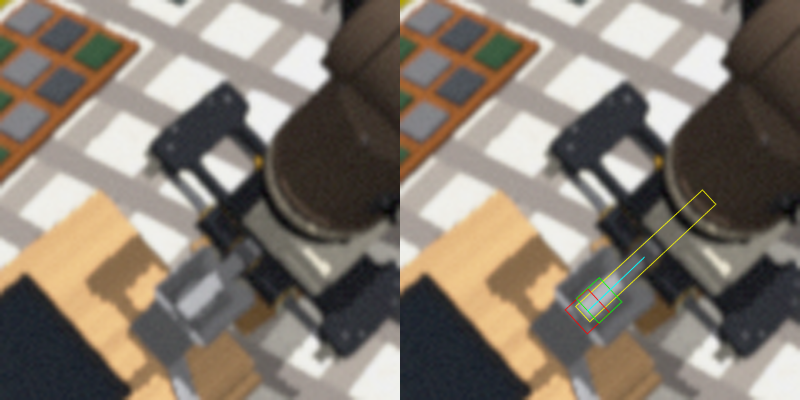

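View pics/ft.png

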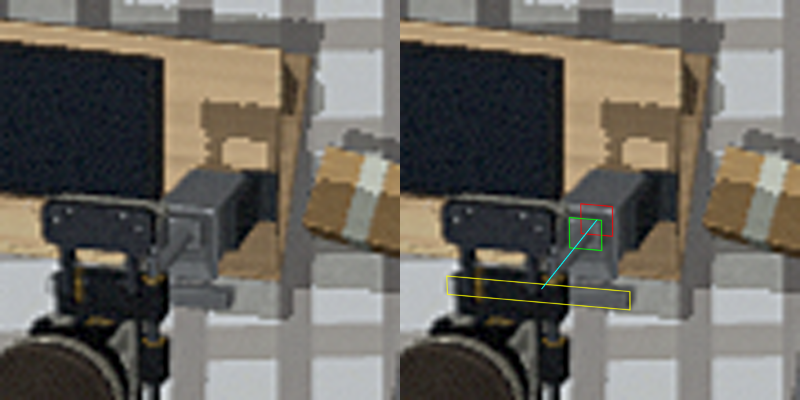

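Request:
send_rows --plan '[{"tx": 0.0127, "ty": -0.0014, "tz": -0.0221, "rx": 0, "ry": 0, "rz": 0, "claw": 1}, {"tx": 0.0126, "ty": -0.0014, "tz": -0.0221, "rx": 0, "ry": 0, "rz": 0, "claw": 1}, {"tx": 0, "ty": 0, "tz": 0, "rx": 0.0221, "ry": -0.0024, "rz": -0.0385, "claw": 1}, {"tx": 0, "ty": 0, "tz": 0, "rx": 0.0221, "ry": -0.0024, "rz": -0.0385, "claw": 1}, {"tx": 0, "ty": 0, "tz": 0, "rx": 0.0221, "ry": -0.0024, "rz": -0.0385, "claw": 1}, {"tx": 0, "ty": 0, "tz": 0, "rx": 0.0221, "ry": -0.0024, "rz": -0.0385, "claw": 1}, {"tx": 0, "ty": 0, "tz": 0, "rx": 0.0221, "ry": -0.0024, "rz": -0.0385, "claw": 1}, {"tx": 0, "ty": 0, "tz": 0, "rx": 0, "ry": 0, "rz": 0, "claw": 1}, {"tx": 0, "ty": 0, "tz": 0, "rx": 0, "ry": 0, "rz": 0, "claw": 1}]'

```text
time: 10.68
ee_pos: [0.5083, 0.2413, 0.2229]
eef_rot: [0.148, 0.848, 0.462, 0.213]
wrist_force: [0.3, 0.5, -2.2]
grip_width: 0.0135
```

```bash
python3 -c "
from g import *
goto(.04,-26.7);goto(.02,-26.7)"
```

```text
tip [ 0.3  0.3 40.6] jaw -26.6 tiltxy [-0.001   0.0001] F tube [-0.9  0.6 -2. ] M [-0.03  0.88 -0.02] j [-0.13  0.25 -0.79  2.07  0.92  0.8  -2.09] t 10.675 w 0.0135
total t [ 0.0003 -0.0009 -0.0016] r [ 0.0007  0.0004 -0.0009] n 1 per row [ 0.0003 -0.0009 -0.0016] [ 0.0007  0.0004 -0.0009]
tip [ 0.3  0.3 40.6] jaw -26.6 tiltxy [-0.001   0.0001] F tube [-0.9  0.6 -2. ] M [-0.03  0.88 -0.02] j [-0.13  0.25 -0.79  2.07  0.92  0.8  -2.09] t 10.675 w 0.0135
total t [ 0.0252 -0.0036 -0.0449] r [ 0.0007  0.0004 -0.0009] n 1 per row [ 0.0252 -0.0036 -0.0449] [ 0.0007  0.0004 -0.0009]
```

Clockwise turning moves joint 7 towards its −2.74 limit, so I'll take the other flat: +90°, still inside the tube.

Request:
send_rows --plan '[{"tx": 0, "ty": 0, "tz": 0, "rx": -0.0414, "ry": 0.0046, "rz": 0.0722, "claw": 1}, {"tx": 0, "ty": 0, "tz": 0, "rx": -0.0414, "ry": 0.0046, "rz": 0.0722, "claw": 1}, {"tx": 0, "ty": 0, "tz": 0, "rx": -0.0414, "ry": 0.0046, "rz": 0.0722, "claw": 1}, {"tx": 0, "ty": 0, "tz": 0, "rx": -0.0414, "ry": 0.0046, "rz": 0.0722, "claw": 1}, {"tx": 0, "ty": 0, "tz": 0, "rx": -0.0414, "ry": 0.0046, "rz": 0.0722, "claw": 1}, {"tx": 0, "ty": 0, "tz": 0, "rx": -0.0414, "ry": 0.0046, "rz": 0.0722, "claw": 1}, {"tx": 0, "ty": 0, "tz": 0, "rx": -0.0414, "ry": 0.0046, "rz": 0.0722, "claw": 1}, {"tx": 0, "ty": 0, "tz": 0, "rx": -0.0414, "ry": 0.0046, "rz": 0.0722, "claw": 1}, {"tx": 0, "ty": 0, "tz": 0, "rx": -0.0414, "ry": 0.0046, "rz": 0.0722, "claw": 1}, {"tx": 0, "ty": 0, "tz": 0, "rx": 0, "ry": 0, "rz": 0, "claw": 1}, {"tx": 0, "ty": 0, "tz": 0, "rx": 0, "ry": 0, "rz": 0, "claw": 1}]'

```text
time: 12.05
ee_pos: [0.5083, 0.2413, 0.2232]
eef_rot: [0.254, 0.276, 0.926, 0.047]
wrist_force: [0.3, 0.9, -3.1]
grip_width: 0.0137
```

```bash
python3 -c "
from g import *
goto(.04,63.3);goto(.02,63.3);shot('g')"
```

```text
tip [ 0.2  0.5 40.8] jaw 63.1 tiltxy [ 0.0008 -0.0012] F tube [-1.4  1.  -2.8] M [-0.    0.79 -0.07] j [ 0.04  0.31 -1.01  2.06  1.    0.88 -0.58] t 12.05 w 0.0137
total t [ 0.0002 -0.0008 -0.0022] r [-0.0012 -0.0003  0.0009] n 1 per row [ 0.0002 -0.0008 -0.0022] [-0.0012 -0.0003  0.0009]
tip [ 0.2  0.5 40.8] jaw 63.1 tiltxy [ 0.0008 -0.0012] F tube [-1.4  1.  -2.8] M [-0.    0.79 -0.07] j [ 0.04  0.31 -1.01  2.06  1.    0.88 -0.58] t 12.05 w 0.0137
total t [ 0.0251 -0.0036 -0.0455] r [-0.0012 -0.0003  0.0009] n 1 per row [ 0.0251 -0.0036 -0.0455] [-0.0012 -0.0003  0.0009]
tip in tube [0.0002 0.0005 0.0408] bar yaw in tube(key x) 63.1 tilt 0.0015
{'time': np.float64(12.05), 'joints': array([ 0.0396,  0.3131, -1.0096,  2.0637,  0.9959,  0.8769, -0.5768]), 'ee_pos': array([0.5083, 0.2413, 0.2232]), 'wrist_force': array([ 0.2833,  0.9361, -3.0788]), 'wrist_torque': array([ 0.118 ,  0.7828, -0.0625]), 'grip_width': np.float64(0.0137)}
```

View pics/g.png

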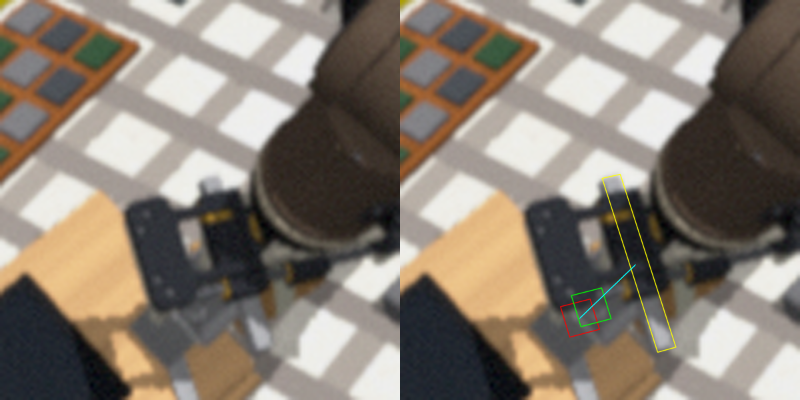

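View pics/gt.png

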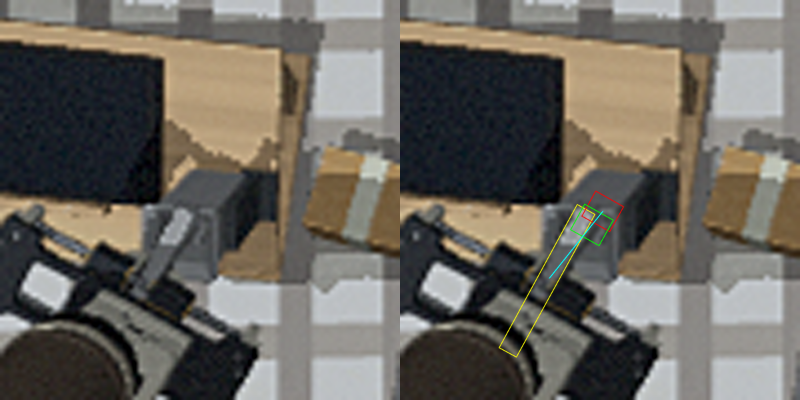

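Request:
send_rows --plan '[{"tx": 0.0062, "ty": -0.0012, "tz": -0.0108, "rx": -0.0006, "ry": -0.0001, "rz": 0.0004, "claw": 1}, {"tx": 0.0062, "ty": -0.0012, "tz": -0.0108, "rx": -0.0006, "ry": -0.0001, "rz": 0.0004, "claw": 1}, {"tx": 0.0062, "ty": -0.0007, "tz": -0.0108, "rx": 0, "ry": 0, "rz": 0, "claw": 1}, {"tx": 0.0062, "ty": -0.0007, "tz": -0.0108, "rx": 0, "ry": 0, "rz": 0, "claw": 1}, {"tx": 0, "ty": 0, "tz": 0, "rx": 0, "ry": 0, "rz": 0, "claw": 1}]'

```text
time: 12.78
ee_pos: [0.5182, 0.2396, 0.2054]
eef_rot: [0.254, 0.273, 0.927, 0.045]
wrist_force: [0.5, 0.7, -3.9]
grip_width: 0.0133
```

```bash
python3 -c "
from g import *
goto(.002,63.3)"
```

```text
tip [ 0.  -0.3 20.4] jaw 63.5 tiltxy [0.0008 0.0005] F tube [-1.5  0.8 -3.6] M [ 0.08  0.82 -0.06] j [ 0.02  0.35 -0.98  2.07  1.05  0.87 -0.61] t 12.775 w 0.0133
total t [ 0.0228 -0.0019 -0.0401] r [ 0.0009 -0.0005 -0.0012] n 1 per row [ 0.0228 -0.0019 -0.0401] [ 0.0009 -0.0005 -0.0012]
```

Request:
send_rows --plan '[{"tx": 0.0057, "ty": -0.0005, "tz": -0.01, "rx": 0.0004, "ry": -0.0002, "rz": -0.0006, "claw": 1}, {"tx": 0.0057, "ty": -0.0005, "tz": -0.01, "rx": 0.0004, "ry": -0.0002, "rz": -0.0006, "claw": 1}, {"tx": 0.0057, "ty": -0.0005, "tz": -0.01, "rx": 0, "ry": 0, "rz": 0, "claw": 1}, {"tx": 0, "ty": 0, "tz": 0, "rx": 0, "ry": 0, "rz": 0, "claw": 1}]'

```text
time: 13.28
ee_pos: [0.5251, 0.239, 0.1935]
eef_rot: [0.255, 0.274, 0.926, 0.046]
wrist_force: [-0.8, -0.5, -3.2]
grip_width: 0.0136
```

```bash
python3 -c "
from g import *
goto(.002,63.3)"
```

```text
tip [ 0.1 -0.1  6.7] jaw 63.3 tiltxy [-0.0001  0.0001] F tube [-2.2 -0.6 -2.4] M [ 0.1   0.9  -0.04] j [ 0.    0.38 -0.96  2.08  1.09  0.86 -0.65] t 13.275 w 0.0136
total t [ 0.0056 -0.0005 -0.0103] r [ 0.0001  0.     -0.    ] n 1 per row [ 0.0056 -0.0005 -0.0103] [ 0.0001  0.     -0.    ]
```

Request:
send_rows --plan '[{"tx": 0.0028, "ty": -0.0003, "tz": -0.005, "rx": 0, "ry": 0, "rz": 0, "claw": 1}, {"tx": 0.0028, "ty": -0.0003, "tz": -0.005, "rx": 0, "ry": 0, "rz": 0, "claw": 1}, {"tx": 0, "ty": 0, "tz": 0, "rx": 0, "ry": 0, "rz": 0, "claw": 1}, {"tx": 0, "ty": 0, "tz": 0, "rx": 0, "ry": 0, "rz": 0, "claw": 1}]'

```text
time: 13.78
ee_pos: [0.5273, 0.2389, 0.19]
eef_rot: [0.255, 0.274, 0.926, 0.046]
wrist_force: [0.6, -0.2, -4.7]
grip_width: 0.0136
```

```bash
python3 -c "
from g import *
goto(.002,63.3);shot('i')"
```

```text
tip [0.4 0.1 2.6] jaw 63.3 tiltxy [-0.0007 -0.0002] F tube [-1.8 -0.2 -4.4] M [-0.03  0.87 -0.03] j [ 0.    0.38 -0.96  2.08  1.1   0.85 -0.66] t 13.775 w 0.0136
total t [ 0.     -0.0003 -0.0016] r [-0.      0.0003 -0.0001] n 1 per row [ 0.     -0.0003 -0.0016] [-0.      0.0003 -0.0001]
tip in tube [0.0004 0.0001 0.0026] bar yaw in tube(key x) 63.3 tilt 0.0007
{'time': np.float64(13.775), 'joints': array([ 9.0000e-04,  3.8330e-01, -9.5770e-01,  2.0798e+00,  1.1033e+00,
        8.5490e-01, -6.5720e-01]), 'ee_pos': array([0.5273, 0.2389, 0.19  ]), 'wrist_force': array([ 0.5813, -0.2288, -4.6931]), 'wrist_torque': array([ 0.0829,  0.8689, -0.0463]), 'grip_width': np.float64(0.0136)}
```

View pics/i.png

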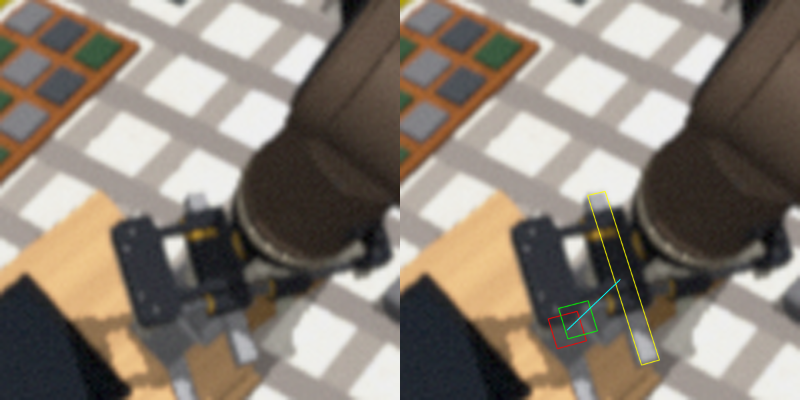

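Request:
send_rows --plan '[{"tx": 0.0025, "ty": -0.0003, "tz": -0.0043, "rx": 0, "ry": 0, "rz": 0, "claw": 1}, {"tx": 0, "ty": 0, "tz": 0, "rx": 0, "ry": 0, "rz": 0, "claw": 1}, {"tx": 0, "ty": 0, "tz": 0, "rx": 0, "ry": 0, "rz": 0, "claw": 1}]'

```text
time: 14.25
ee_pos: [0.5283, 0.2388, 0.1882]
eef_rot: [0.255, 0.274, 0.926, 0.046]
wrist_force: [-0.9, -0.9, -3.3]
grip_width: 0.0136
```

```bash
python3 -c "
from g import *
goto(.002,63.3)"
```

```text
tip [0.4 0.1 0.5] jaw 63.3 tiltxy [-0.0006 -0.0002] F tube [-2.3 -1.  -2.4] M [-0.13  0.9  -0.04] j [-0.    0.39 -0.95  2.08  1.11  0.85 -0.66] t 14.25 w 0.0136
total t [-0.0025  0.      0.0029] r [-0.      0.0003 -0.0001] n 1 per row [-0.0025  0.      0.0029] [-0.      0.0003 -0.0001]
```

Request:
send_rows --plan '[{"tx": 0.0025, "ty": -0.0003, "tz": -0.0043, "rx": 0, "ry": 0, "rz": 0, "claw": 1}, {"tx": 0, "ty": 0, "tz": 0, "rx": 0, "ry": 0, "rz": 0, "claw": 1}, {"tx": 0, "ty": 0, "tz": 0, "rx": 0, "ry": 0, "rz": 0, "claw": 1}]'

```text
time: 14.62
ee_pos: [0.5292, 0.2401, 0.188]
eef_rot: [0.256, 0.274, 0.926, 0.047]
wrist_force: [-8.8, 0.2, 10.8]
grip_width: 0.0139
```

```bash
python3 -c "
from g import *
goto(.002,63.3)"
```

```text
tip [ 1.2  1.8 -0.1] jaw 63.4 tiltxy [-0.0027 -0.0021] F tube [-2.2 -0.8 13.7] M [-0.57  0.98 -0.11] j [-0.    0.39 -0.95  2.08  1.11  0.85 -0.67] t 14.625 w 0.0139
total t [-0.0048 -0.0033  0.0036] r [-0.0005  0.0013 -0.0009] n 1 per row [-0.0048 -0.0033  0.0036] [-0.0005  0.0013 -0.0009]
```

Request:
send_rows --plan '[{"tx": -0.0015, "ty": 0.0002, "tz": 0.0026, "rx": 0, "ry": 0, "rz": 0, "claw": 1}, {"tx": 0, "ty": 0, "tz": 0, "rx": 0.0331, "ry": -0.0037, "rz": -0.0577, "claw": 1}, {"tx": 0, "ty": 0, "tz": 0, "rx": 0.0331, "ry": -0.0037, "rz": -0.0577, "claw": 1}, {"tx": 0, "ty": 0, "tz": 0, "rx": 0.0331, "ry": -0.0037, "rz": -0.0577, "claw": 1}, {"tx": 0, "ty": 0, "tz": 0, "rx": 0.0331, "ry": -0.0037, "rz": -0.0577, "claw": 1}, {"tx": 0, "ty": 0, "tz": 0, "rx": 0, "ry": 0, "rz": 0, "claw": 1}]'

```text
time: 15.38
ee_pos: [0.5285, 0.239, 0.1878]
eef_rot: [0.233, 0.518, 0.815, 0.114]
wrist_force: [-5.2, -0.4, 3.7]
grip_width: 0.0133
```

```bash
python3 -c "
from g import *
goto(-.0005,31.3);shot('k')"
```

```text
tip [0.4 0.3 0.1] jaw 31.4 tiltxy [-0.0014  0.0002] F tube [-2.6 -1.   5.8] M [-0.52  1.08  0.04] j [-0.05  0.36 -0.88  2.08  1.08  0.82 -1.2 ] t 15.375 w 0.0133
total t [ 0.0001 -0.0008 -0.0016] r [ 0.0006  0.0006 -0.0007] n 1 per row [ 0.0001 -0.0008 -0.0016] [ 0.0006  0.0006 -0.0007]
tip in tube [0.0004 0.0003 0.0001] bar yaw in tube(key x) 31.4 tilt 0.0014
{'time': np.float64(15.375), 'joints': array([-0.0527,  0.3641, -0.883 ,  2.0838,  1.0846,  0.8207, -1.2026]), 'ee_pos': array([0.5285, 0.239 , 0.1878]), 'wrist_force': array([-5.1958, -0.3827,  3.6898]), 'wrist_torque': array([-0.3451,  1.1254, -0.2276]), 'grip_width': np.float64(0.0133)}
```

View pics/k.png

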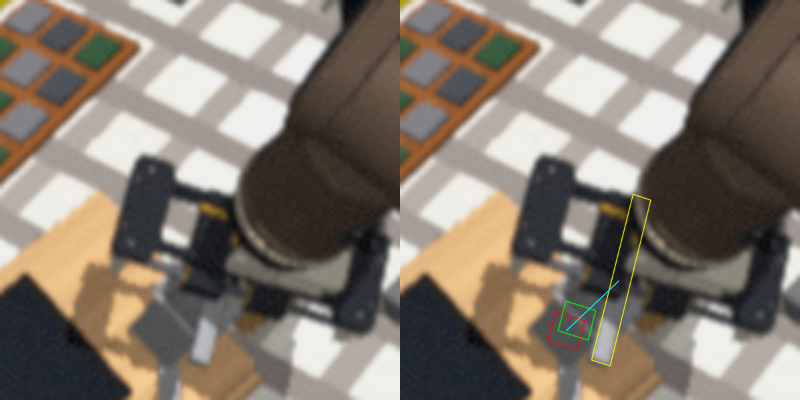

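The tongue has swung with the key, from (185,385) to (165,375). I'll keep turning.

Request:
send_rows --plan '[{"tx": 0, "ty": 0, "tz": 0, "rx": 0.0331, "ry": -0.0037, "rz": -0.0577, "claw": 1}, {"tx": 0, "ty": 0, "tz": 0, "rx": 0.0331, "ry": -0.0037, "rz": -0.0577, "claw": 1}, {"tx": 0, "ty": 0, "tz": 0, "rx": 0.0331, "ry": -0.0037, "rz": -0.0577, "claw": 1}, {"tx": 0, "ty": 0, "tz": 0, "rx": 0.0331, "ry": -0.0037, "rz": -0.0577, "claw": 1}, {"tx": 0, "ty": 0, "tz": 0, "rx": 0.0165, "ry": -0.0018, "rz": -0.0288, "claw": 1}, {"tx": 0, "ty": 0, "tz": 0, "rx": 0.0165, "ry": -0.0018, "rz": -0.0288, "claw": 1}, {"tx": 0, "ty": 0, "tz": 0, "rx": 0, "ry": 0, "rz": 0, "claw": 1}, {"tx": 0, "ty": 0, "tz": 0, "rx": 0, "ry": 0, "rz": 0, "claw": 1}]'

```text
time: 16.48
ee_pos: [0.5285, 0.239, 0.1878]
eef_rot: [0.18, 0.765, 0.59, 0.186]
wrist_force: [-6.2, -1.1, 5.5]
grip_width: 0.0136
```

```bash
python3 -c "
from g import *
goto(-.0005,-8.7);shot('l')"
```

```text
tip [0.4 0.2 0.1] jaw -8.4 tiltxy [-0.0011  0.001 ] F tube [-2.5 -1.7  7.8] M [-0.63  1.25  0.16] j [-0.12  0.34 -0.79  2.09  1.05  0.78 -1.87] t 16.475 w 0.0136
total t [ 0.0001 -0.0008 -0.0015] r [ 0.0018  0.0003 -0.002 ] n 1 per row [ 0.0001 -0.0008 -0.0015] [ 0.0018  0.0003 -0.002 ]
tip in tube [0.0004 0.0002 0.0001] bar yaw in tube(key x) -8.4 tilt 0.0015
{'time': np.float64(16.475), 'joints': array([-0.1183,  0.339 , -0.7947,  2.0872,  1.052 ,  0.7849, -1.8739]), 'ee_pos': array([0.5285, 0.239 , 0.1878]), 'wrist_force': array([-6.2133, -1.0693,  5.5218]), 'wrist_torque': array([-0.4868,  1.3068, -0.1786]), 'grip_width': np.float64(0.0136)}
```

View pics/l.png

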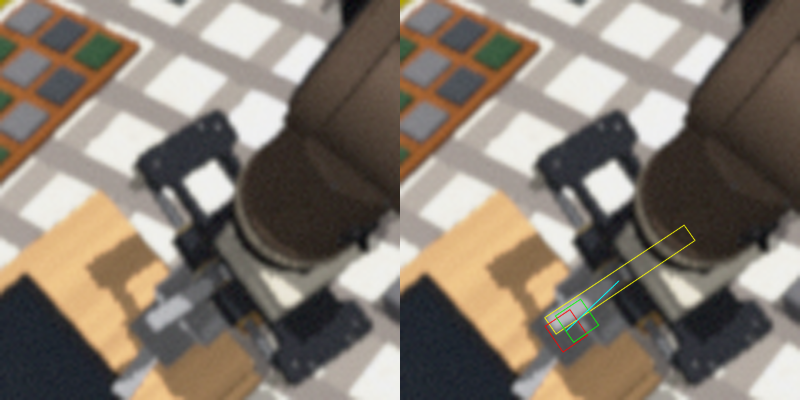

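Request:
send_rows --plan '[{"tx": 0, "ty": 0, "tz": 0, "rx": 0.0165, "ry": -0.0018, "rz": -0.0288, "claw": 1}, {"tx": 0, "ty": 0, "tz": 0, "rx": 0.0165, "ry": -0.0018, "rz": -0.0288, "claw": 1}, {"tx": 0, "ty": 0, "tz": 0, "rx": 0, "ry": 0, "rz": 0, "claw": 1}, {"tx": 0, "ty": 0, "tz": 0, "rx": 0, "ry": 0, "rz": 0, "claw": 1}]'

```text
time: 17.08
ee_pos: [0.5285, 0.239, 0.1878]
eef_rot: [0.167, 0.804, 0.535, 0.198]
wrist_force: [-6.6, -0.8, 5.5]
grip_width: 0.0137
```

```bash
python3 -c "
from g import *
goto(-.0005,-16.7)"
```

```text
tip [0.4 0.1 0.1] jaw -16.4 tiltxy [-0.0009  0.0013] F tube [-2.9 -1.6  8. ] M [-0.64  1.23  0.03] j [-0.13  0.33 -0.78  2.09  1.05  0.78 -2.01] t 17.075 w 0.0137
total t [ 0.0001 -0.0008 -0.0016] r [ 0.002   0.0002 -0.0022] n 1 per row [ 0.0001 -0.0008 -0.0016] [ 0.002   0.0002 -0.0022]
```

Request:
send_rows --plan '[{"tx": 0, "ty": 0, "tz": 0, "rx": 0.0165, "ry": -0.0018, "rz": -0.0288, "claw": 1}, {"tx": 0, "ty": 0, "tz": 0, "rx": 0.0165, "ry": -0.0018, "rz": -0.0288, "claw": 1}, {"tx": 0, "ty": 0, "tz": 0, "rx": 0, "ry": 0, "rz": 0, "claw": 1}, {"tx": 0, "ty": 0, "tz": 0, "rx": 0, "ry": 0, "rz": 0, "claw": 1}]'

```text
time: 17.58
ee_pos: [0.5285, 0.2391, 0.1879]
eef_rot: [0.153, 0.839, 0.478, 0.209]
wrist_force: [-4.9, -1.4, 5.0]
grip_width: 0.0137
```

```bash
python3 -c "
from g import *
goto(-.0005,-24.7);shot('m')"
```

```text
tip [0.4 0.2 0.1] jaw -24.3 tiltxy [-0.0007  0.0013] F tube [-1.6 -2.   6.7] M [-0.57  1.09  0.32] j [-0.15  0.33 -0.76  2.09  1.04  0.77 -2.14] t 17.575 w 0.0137
total t [-0.     -0.0009 -0.0016] r [ 0.0022  0.0001 -0.0025] n 1 per row [-0.     -0.0009 -0.0016] [ 0.0022  0.0001 -0.0025]
tip in tube [0.0004 0.0002 0.0001] bar yaw in tube(key x) -24.3 tilt 0.0015
{'time': np.float64(17.575), 'joints': array([-0.1451,  0.33  , -0.7593,  2.0884,  1.0388,  0.7716, -2.1421]), 'ee_pos': array([0.5285, 0.2391, 0.1879]), 'wrist_force': array([-4.9335, -1.437 ,  4.9973]), 'wrist_torque': array([-0.5326,  1.1547, -0.0076]), 'grip_width': np.float64(0.0137)}
```

View pics/m.png

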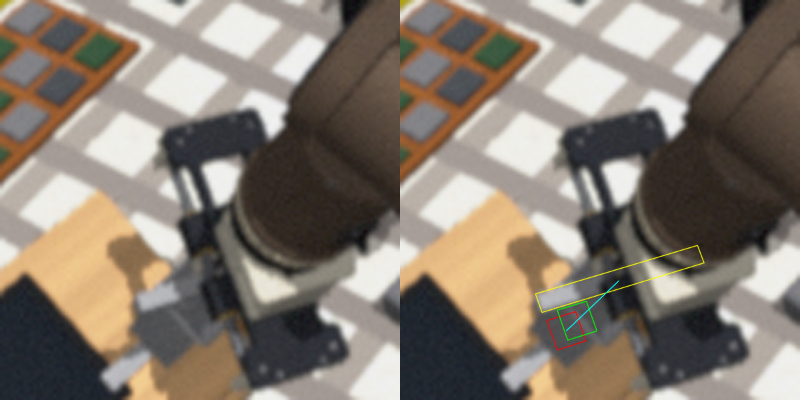

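```bash
python3 - <<'E'
from look import *
im=cv2.imread("pics/m_side.png")
overlay(im,"side",[],240,262,32,"pics/m1.png")
overlay(im,"side",[tubepolys(o,yaw,1.15)[3],(tubepolys(o,yaw,.9)[3][0],(0,255,0))],240,262,32,"pics/m2.png")
cv2.imwrite("pics/m12.png",np.hstack([cv2.resize(cv2.imread(f"pics/m{i}.png"),(400,400)) for i in(1,2)]))
E
```

```text
(no output)
```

View pics/m12.png

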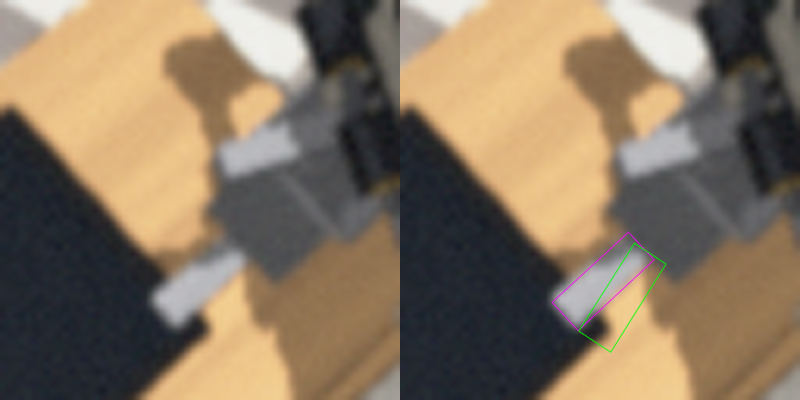

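The tongue lies over the tablet's edge and nearly matches the 1.15 model. One small extra turn to be sure it's on the stop.

Request:
send_rows --plan '[{"tx": 0, "ty": 0, "tz": 0, "rx": 0.0124, "ry": -0.0014, "rz": -0.0216, "claw": 1}, {"tx": 0, "ty": 0, "tz": 0, "rx": 0.0124, "ry": -0.0014, "rz": -0.0216, "claw": 1}, {"tx": 0, "ty": 0, "tz": 0, "rx": 0, "ry": 0, "rz": 0, "claw": 1}, {"tx": 0, "ty": 0, "tz": 0, "rx": 0, "ry": 0, "rz": 0, "claw": 1}]'

```text
time: 18.18
ee_pos: [0.5287, 0.2392, 0.188]
eef_rot: [0.142, 0.863, 0.434, 0.217]
wrist_force: [-5.2, -0.8, 5.1]
grip_width: 0.0135
```

```bash
python3 - <<'E'
from g import *
info(); shot("n")
im=cv2.imread("pics/n_side.png")
overlay(im,"side",[],240,262,32,"pics/m1.png")
overlay(im,"side",[tubepolys(o,yaw,1.15)[3],(tubepolys(o,yaw,1.0)[3][0],(0,255,0))],240,262,32,"pics/m2.png")
cv2.imwrite("pics/n12.png",np.hstack([cv2.resize(cv2.imread(f"pics/m{i}.png"),(400,400)) for i in(1,2)]))
E
```

```text
tip [0.6 0.4 0.1] jaw -30.3 tiltxy [-0.0009  0.001 ] F tube [-1.9 -1.4  6.9] M [-0.52  0.88  0.55] j [-0.16  0.33 -0.75  2.09  1.03  0.77 -2.24] t 18.175 w 0.0135
tip in tube [0.0006 0.0004 0.0001] bar yaw in tube(key x) -30.3 tilt 0.0014
{'time': np.float64(18.175), 'joints': array([-0.1553,  0.3268, -0.7458,  2.0888,  1.0343,  0.7664, -2.2431]), 'ee_pos': array([0.5287, 0.2392, 0.188 ]), 'wrist_force': array([-5.2236, -0.7968,  5.0616]), 'wrist_torque': array([-0.6303,  0.9533,  0.2166]), 'grip_width': np.float64(0.0135)}
```

View pics/n12.png

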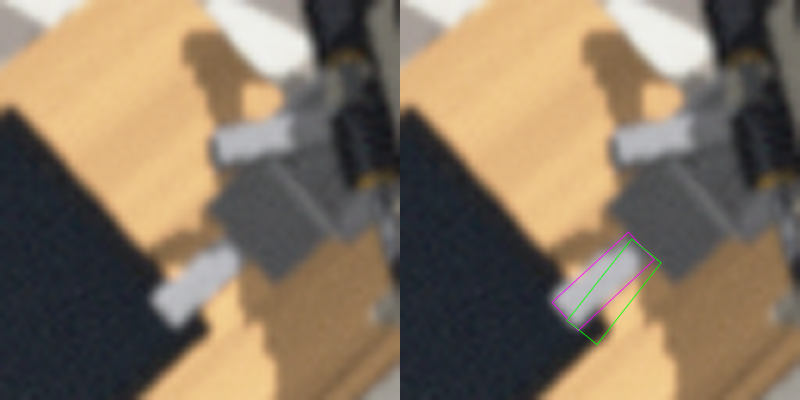

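The tongue hasn't moved and the torque has risen to 0.55 N m, so it is at the stop. I'll relax within the play and draw out.

Request:
send_rows --plan '[{"tx": 0, "ty": 0, "tz": 0, "rx": -0.0249, "ry": 0.0027, "rz": 0.0433, "claw": 1}, {"tx": 0, "ty": 0, "tz": 0, "rx": -0.0249, "ry": 0.0027, "rz": 0.0433, "claw": 1}, {"tx": 0, "ty": 0, "tz": 0, "rx": 0, "ry": 0, "rz": 0, "claw": 1}, {"tx": -0.0062, "ty": 0.0007, "tz": 0.0108, "rx": 0, "ry": 0, "rz": 0, "claw": 1}, {"tx": -0.0125, "ty": 0.0014, "tz": 0.0217, "rx": 0, "ry": 0, "rz": 0, "claw": 1}, {"tx": -0.0125, "ty": 0.0014, "tz": 0.0217, "rx": 0, "ry": 0, "rz": 0, "claw": 1}, {"tx": -0.0125, "ty": 0.0014, "tz": 0.0217, "rx": 0, "ry": 0, "rz": 0, "claw": 1}, {"tx": 0, "ty": 0, "tz": 0, "rx": 0, "ry": 0, "rz": 0, "claw": 1}, {"tx": 0, "ty": 0, "tz": 0, "rx": 0, "ry": 0, "rz": 0, "claw": 1}]'

```text
time: 19.4
ee_pos: [0.5112, 0.2406, 0.218]
eef_rot: [0.163, 0.814, 0.52, 0.201]
wrist_force: [-1.1, 0.3, -2.5]
grip_width: 0.0136
```

```bash
python3 - <<'E'
from g import *
goto(.06,0); shot("q")
im=cv2.imread("pics/q_side.png")
overlay(im,"side",[],240,262,32,"pics/m1.png")
overlay(im,"side",[tubepolys(o,yaw,1.15)[3],(tubepolys(o,yaw,1.0)[3][0],(0,255,0))],240,262,32,"pics/m2.png")
cv2.imwrite("pics/q12.png",np.hstack([cv2.resize(cv2.imread(f"pics/{i}.png"),(400,400)) for i in("m2","q_sideo")]))
E
```

```text
tip [ 0.4 -0.2 34.8] jaw -18.6 tiltxy [-0.001   0.0017] F tube [-2.3  0.2 -1.6] M [-0.    0.88  0.04] j [-0.11  0.27 -0.81  2.07  0.95  0.81 -1.97] t 19.4 w 0.0136
total t [-0.0319  0.0035  0.0541] r [-0.0762  0.009   0.1344] n 2 per row [-0.016   0.0017  0.027 ] [-0.0381  0.0045  0.0672]
tip in tube [ 0.0004 -0.0002  0.0348] bar yaw in tube(key x) -18.6 tilt 0.002
{'time': np.float64(19.4), 'joints': array([-0.1113,  0.2699, -0.8113,  2.075 ,  0.946 ,  0.8065, -1.9676]), 'ee_pos': array([0.5112, 0.2406, 0.218 ]), 'wrist_force': array([-1.1191,  0.2977, -2.528 ]), 'wrist_torque': array([0.0783, 0.8788, 0.0312]), 'grip_width': np.float64(0.0136)}
```

View pics/q12.png

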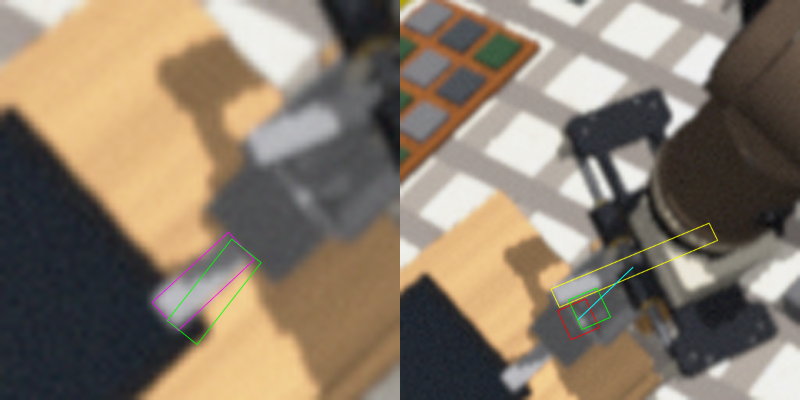

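Request:
send_rows --plan '[{"tx": -0.0107, "ty": 0.0012, "tz": 0.018, "rx": -0.0254, "ry": 0.003, "rz": 0.0448, "claw": 1}, {"tx": -0.0106, "ty": 0.0012, "tz": 0.018, "rx": -0.0254, "ry": 0.003, "rz": 0.0448, "claw": 1}, {"tx": -0.0106, "ty": 0.0011, "tz": 0.0181, "rx": -0.0254, "ry": 0.003, "rz": 0.0448, "claw": 1}, {"tx": 0, "ty": 0, "tz": 0, "rx": 0, "ry": 0, "rz": 0, "claw": 1}, {"tx": -0.0207, "ty": 0.0023, "tz": 0.0361, "rx": 0, "ry": 0, "rz": 0, "claw": 1}, {"tx": -0.0207, "ty": 0.0023, "tz": 0.0361, "rx": 0, "ry": 0, "rz": 0, "claw": 1}, {"tx": -0.0207, "ty": 0.0023, "tz": 0.0361, "rx": 0, "ry": 0, "rz": 0, "claw": 1}, {"tx": -0.0207, "ty": 0.0023, "tz": 0.0361, "rx": 0, "ry": 0, "rz": 0, "claw": 1}, {"tx": -0.0207, "ty": 0.0023, "tz": 0.0361, "rx": 0, "ry": 0, "rz": 0, "claw": 1}, {"tx": -0.0207, "ty": 0.0023, "tz": 0.0361, "rx": 0, "ry": 0, "rz": 0, "claw": 1}, {"tx": 0, "ty": 0, "tz": 0, "rx": 0, "ry": 0, "rz": 0, "claw": 1}]'

```text
time: 20.88
ee_pos: [0.4489, 0.2481, 0.3269]
eef_rot: [0.193, 0.72, 0.644, 0.174]
wrist_force: [0.7, 0.7, -2.9]
grip_width: 0.0138
```

```bash
python3 - <<'E'
from g import *
info(); shot("r",cs=(275,215,60)); go([.5823,-.2596,.356],toolR(-.091))
E
```

```text
tip [  0.6   0.7 160.6] jaw -0.1 tiltxy [-0.0013 -0.0008] F tube [-0.9  0.8 -2.8] M [-0.07  0.88  0.01] j [ 0.02  0.05 -0.96  1.98  0.61  0.94 -1.36] t 20.875 w 0.0138
tip in tube [0.0006 0.0007 0.1606] bar yaw in tube(key x) -0.1 tilt 0.0016
{'time': np.float64(20.875), 'joints': array([ 0.0233,  0.0472, -0.9558,  1.9813,  0.6136,  0.9408, -1.36  ]), 'ee_pos': array([0.4489, 0.2481, 0.3269]), 'wrist_force': array([ 0.7099,  0.6877, -2.899 ]), 'wrist_torque': array([ 0.0367,  0.8801, -0.0271]), 'grip_width': np.float64(0.0138)}
total t [ 0.3332 -1.2669  0.076 ] r [0.0252 0.2485 0.0097] n 9 per row [ 0.037  -0.1408  0.0084] [0.0028 0.0276 0.0011]
```

View pics/r.png

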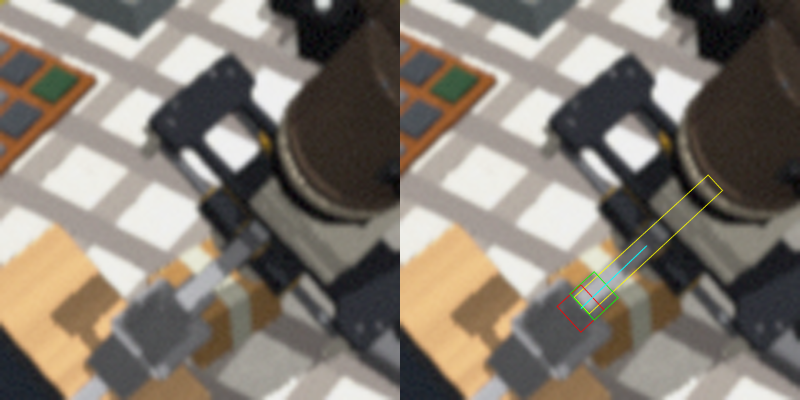

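View pics/rt.png

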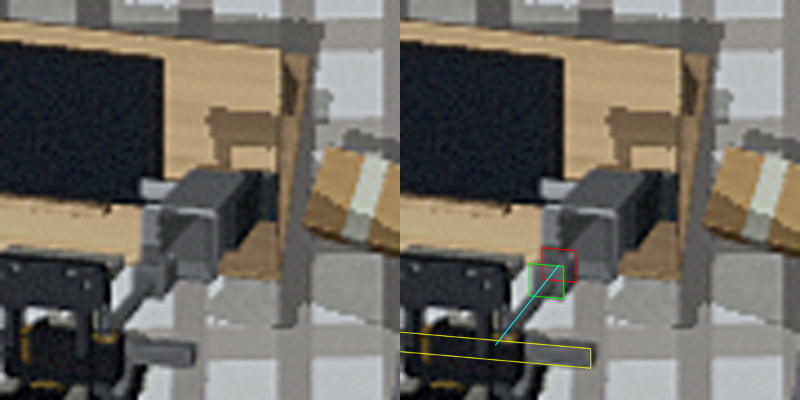

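The key is out, and the top view shows the tongue at (155,188) over the tablet edge. Carrying it back to the rack.

Request:
send_rows --plan '[{"tx": -0.02, "ty": -0.02, "tz": 0.06, "rx": 0, "ry": 0, "rz": 0, "claw": 1}, {"tx": 0.0253, "ty": -0.08, "tz": 0.016, "rx": 0.0018, "ry": 0.018, "rz": 0.0007, "claw": 1}, {"tx": 0.0366, "ty": -0.13, "tz": 0, "rx": 0.0026, "ry": 0.0255, "rz": 0.001, "claw": 1}, {"tx": 0.0366, "ty": -0.13, "tz": 0, "rx": 0.0026, "ry": 0.0255, "rz": 0.001, "claw": 1}, {"tx": 0.0366, "ty": -0.13, "tz": 0, "rx": 0.0026, "ry": 0.0255, "rz": 0.001, "claw": 1}, {"tx": 0.0366, "ty": -0.13, "tz": 0, "rx": 0.0026, "ry": 0.0255, "rz": 0.001, "claw": 1}, {"tx": 0.0366, "ty": -0.13, "tz": 0, "rx": 0.0026, "ry": 0.0255, "rz": 0.001, "claw": 1}, {"tx": 0.0366, "ty": -0.13, "tz": 0, "rx": 0.0026, "ry": 0.0255, "rz": 0.001, "claw": 1}, {"tx": 0.0366, "ty": -0.13, "tz": 0, "rx": 0.0026, "ry": 0.0255, "rz": 0.001, "claw": 1}, {"tx": 0.0366, "ty": -0.13, "tz": 0, "rx": 0.0026, "ry": 0.0255, "rz": 0.001, "claw": 1}, {"tx": 0.0351, "ty": -0.1269, "tz": 0, "rx": 0.0026, "ry": 0.0265, "rz": 0.001, "claw": 1}, {"tx": 0, "ty": 0, "tz": 0, "rx": 0, "ry": 0, "rz": 0, "claw": 1}]'

```text
time: 22.48
ee_pos: [0.5818, -0.2654, 0.3521]
eef_rot: [-0.002, 0.741, 0.672, -0.003]
wrist_force: [-0.5, 0.3, -3.5]
grip_width: 0.0135
```

Request:
send_rows --plan '[{"tx": 0, "ty": 0, "tz": 0, "rx": 0, "ry": 0, "rz": 0, "claw": 1}, {"tx": 0, "ty": 0, "tz": 0, "rx": 0, "ry": 0, "rz": 0, "claw": 1}]'

```text
time: 22.72
ee_pos: [0.5819, -0.2578, 0.3565]
eef_rot: [-0.0, 0.738, 0.675, 0.0]
wrist_force: [-0.2, 0.2, -3.2]
grip_width: 0.0139
```

```bash
python3 - <<'E'
from g import *
info(); shot("u",cs=(350,105,60),ct=(365,190,45)); go([.5823,-.2596,.356],toolR(-.091))
E
```

```text
tip [ 113.8 -487.5  109.5] jaw 1.5 tiltxy [ 0.5    -0.0008] F tube [-1.8  0.2 -2.7] M [-0.02 -0.1  -0.03] j [ 0.54  0.41 -0.33  1.31  0.13  1.44  0.14] t 22.725 w 0.0139
tip in tube [ 0.1138 -0.4875  0.1095] bar yaw in tube(key x) 1.5 tilt 0.5236
{'time': np.float64(22.725), 'joints': array([ 0.5446,  0.4126, -0.3284,  1.3053,  0.1299,  1.4446,  0.1375]), 'ee_pos': array([ 0.5819, -0.2578,  0.3565]), 'wrist_force': array([-0.2156,  0.2412, -3.246 ]), 'wrist_torque': array([-0.0159, -0.1006, -0.037 ]), 'grip_width': np.float64(0.0139)}
total t [ 0.001  -0.0039 -0.0027] r [-0.0002  0.0004 -0.0014] n 1 per row [ 0.001  -0.0039 -0.0027] [-0.0002  0.0004 -0.0014]
```

View pics/u.png

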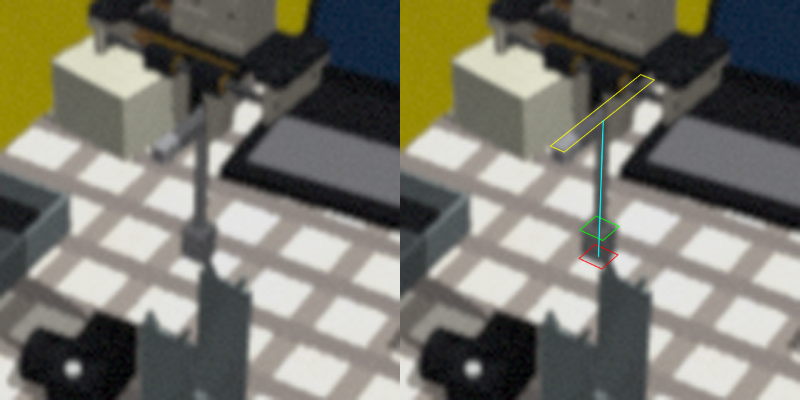

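```bash
python3 - <<'E'
from look import *
f=lambda im,u,v,s:cv2.resize(im[v-s:v+s,u-s:u+s],(400,400),interpolation=cv2.INTER_CUBIC)
for n,c in(("side",(350,95,32)),):
    a=cv2.imread(f"pics/c_{n}.png");b=cv2.imread(f"pics/u_{n}.png")
    cv2.imwrite("pics/cmp.png",np.hstack([f(a,*c),f(b,*c)]))
E
```

```text
(no output)
```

View pics/cmp.png

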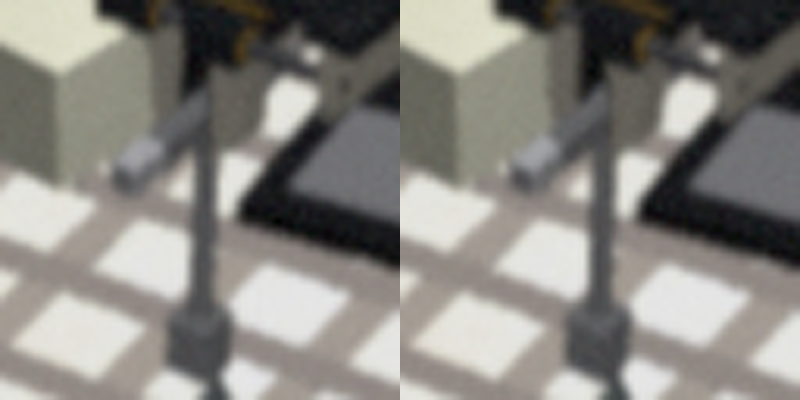

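The key sits in the grip exactly as it did at pick-up, so I'll lower it along the recorded line.

Request:
send_rows --plan '[{"tx": 0.001, "ty": -0.0039, "tz": -0.0027, "rx": 0, "ry": 0, "rz": -0.0014, "claw": 1}, {"tx": 0, "ty": 0, "tz": -0.06, "rx": 0, "ry": 0, "rz": 0, "claw": 1}, {"tx": 0, "ty": 0, "tz": -0.09, "rx": 0, "ry": 0, "rz": 0, "claw": 1}, {"tx": 0, "ty": 0, "tz": -0.09, "rx": 0, "ry": 0, "rz": 0, "claw": 1}, {"tx": 0, "ty": 0, "tz": -0.09, "rx": 0, "ry": 0, "rz": 0, "claw": 1}, {"tx": 0, "ty": 0, "tz": -0.06, "rx": 0, "ry": 0, "rz": 0, "claw": 1}, {"tx": 0, "ty": 0, "tz": 0, "rx": 0, "ry": 0, "rz": 0, "claw": 1}, {"tx": 0, "ty": 0, "tz": 0, "rx": 0, "ry": 0, "rz": 0, "claw": 1}]'

```text
time: 23.82
ee_pos: [0.5831, -0.2608, 0.2009]
eef_rot: [0.001, 0.739, 0.674, 0.001]
wrist_force: [0.1, -0.2, -2.9]
grip_width: 0.0141
```

```bash
python3 - <<'E'
from g import *
info(); shot("v",cs=(348,148,50),ct=(365,190,45)); go([.5823,-.2596,.156],toolR(-.091))
E
```

```text
tip [  37.5 -490.4  -26.1] jaw 1.2 tiltxy [ 4.983e-01 -4.000e-04] F tube [-1.3 -0.2 -2.5] M [-0.   -0.13 -0.  ] j [ 0.55  0.5  -0.32  1.55  0.17  1.12  0.1 ] t 23.825 w 0.0141
tip in tube [ 0.0375 -0.4904 -0.0261] bar yaw in tube(key x) 1.2 tilt 0.5216
{'time': np.float64(23.825), 'joints': array([ 0.5519,  0.5015, -0.323 ,  1.55  ,  0.1699,  1.1159,  0.0993]), 'ee_pos': array([ 0.5831, -0.2608,  0.2009]), 'wrist_force': array([ 0.0965, -0.1869, -2.851 ]), 'wrist_torque': array([-0.0144, -0.1319, -0.0052]), 'grip_width': np.float64(0.0141)}
total t [-0.0025  0.0031 -0.1131] r [0.0001 0.0013 0.0006] n 1 per row [-0.0025  0.0031 -0.1131] [0.0001 0.0013 0.0006]
```

View pics/v.png

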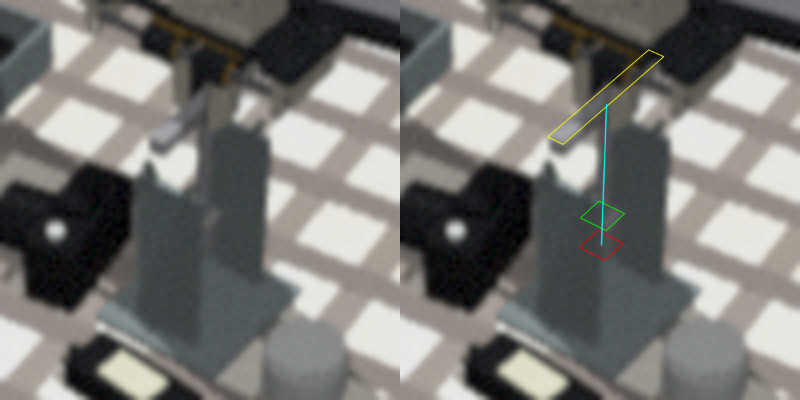

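Request:
send_rows --plan '[{"tx": -0.0012, "ty": 0.0016, "tz": -0.035, "rx": 0, "ry": 0.0006, "rz": 0, "claw": 1}, {"tx": -0.0012, "ty": 0.0015, "tz": -0.035, "rx": 0, "ry": 0.0006, "rz": 0, "claw": 1}, {"tx": 0, "ty": 0, "tz": -0.03, "rx": 0, "ry": 0, "rz": 0, "claw": 1}, {"tx": 0, "ty": 0, "tz": -0.01, "rx": 0, "ry": 0, "rz": 0, "claw": 1}, {"tx": 0, "ty": 0, "tz": 0, "rx": 0, "ry": 0, "rz": 0, "claw": 1}, {"tx": 0, "ty": 0, "tz": 0, "rx": 0, "ry": 0, "rz": 0, "claw": 1}]'

```text
time: 24.68
ee_pos: [0.581, -0.2592, 0.1559]
eef_rot: [-0.001, 0.739, 0.674, -0.001]
wrist_force: [-5.0, 0.8, 5.7]
grip_width: 0.0142
```

```bash
python3 - <<'E'
from g import *
go([.5823,-.2596,.156],toolR(-.091)); shot("w",cs=(348,148,50),ct=(365,190,45))
E
```

```text
total t [ 0.0033 -0.0009  0.0003] r [-0.0004 -0.0014  0.0007] n 1 per row [ 0.0033 -0.0009  0.0003] [-0.0004 -0.0014  0.0007]
tip in tube [ 0.0125 -0.4891 -0.0637] bar yaw in tube(key x) 1.2 tilt 0.5267
{'time': np.float64(24.675), 'joints': array([ 0.5462,  0.5403, -0.3167,  1.6046,  0.1878,  1.03  ,  0.0818]), 'ee_pos': array([ 0.581 , -0.2592,  0.1559]), 'wrist_force': array([-4.9793,  0.7971,  5.7473]), 'wrist_torque': array([ 0.3557,  0.8808, -0.0014]), 'grip_width': np.float64(0.0142)}
```

View pics/w.png

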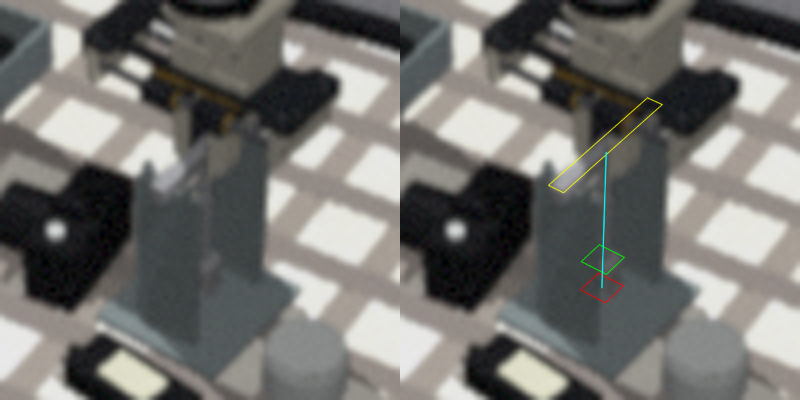

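Seated, with contact force at the recorded height. Releasing.

Request:
send_rows --plan '[{"tx": 0, "ty": 0, "tz": 0, "rx": 0, "ry": 0, "rz": 0, "claw": 0.8}, {"tx": 0, "ty": 0, "tz": 0, "rx": 0, "ry": 0, "rz": 0, "claw": 0.6}, {"tx": 0, "ty": 0, "tz": 0, "rx": 0, "ry": 0, "rz": 0, "claw": 0.4}, {"tx": 0, "ty": 0, "tz": 0, "rx": 0, "ry": 0, "rz": 0, "claw": 0.2}, {"tx": 0, "ty": 0, "tz": 0, "rx": 0, "ry": 0, "rz": 0, "claw": 0}, {"tx": 0, "ty": 0, "tz": 0, "rx": 0, "ry": 0, "rz": 0, "claw": 0}, {"tx": 0, "ty": 0, "tz": 0, "rx": 0, "ry": 0, "rz": 0, "claw": 0}, {"tx": 0, "ty": 0, "tz": 0, "rx": 0, "ry": 0, "rz": 0, "claw": 0}]'

```text
time: 25.78
ee_pos: [0.5815, -0.2594, 0.1555]
eef_rot: [-0.001, 0.739, 0.674, -0.001]
wrist_force: [-0.2, 0.1, -0.6]
grip_width: 0.0838
```

```bash
python3 - <<'E'
from g import *
shot("x",cs=(348,148,50),ct=(365,190,45))
E
```

```text
tip in tube [ 0.0128 -0.4892 -0.0643] bar yaw in tube(key x) 1.2 tilt 0.5259
{'time': np.float64(25.775), 'joints': array([ 0.5462,  0.5409, -0.3165,  1.6044,  0.188 ,  1.0287,  0.082 ]), 'ee_pos': array([ 0.5815, -0.2594,  0.1555]), 'wrist_force': array([-0.2472,  0.1447, -0.5758]), 'wrist_torque': array([ 0.0412, -0.1045,  0.0159]), 'grip_width': np.float64(0.0838)}
```

View pics/x.png

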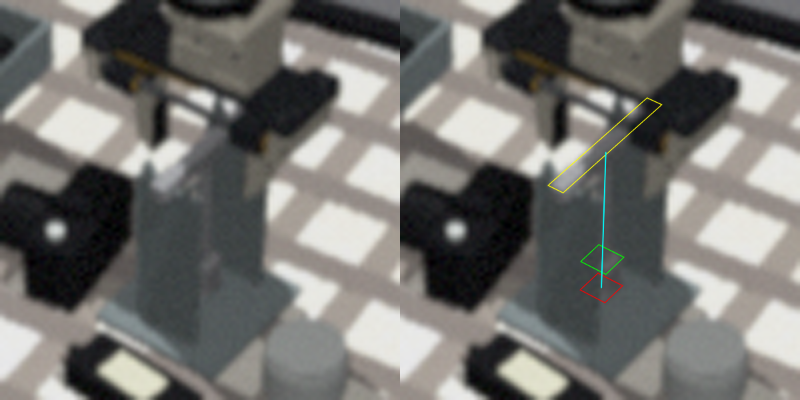

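The bar sits in the notches. Backing off upward and then aside for a clear look.

Request:
send_rows --plan '[{"tx": 0, "ty": 0, "tz": 0.05, "rx": 0, "ry": 0, "rz": 0, "claw": 0}, {"tx": 0, "ty": 0, "tz": 0.1, "rx": 0, "ry": 0, "rz": 0, "claw": 0}, {"tx": 0, "ty": 0, "tz": 0.12, "rx": 0, "ry": 0, "rz": 0, "claw": 0}, {"tx": 0, "ty": 0, "tz": 0.1, "rx": 0, "ry": 0, "rz": 0, "claw": 0}, {"tx": -0.09, "ty": -0.08, "tz": 0, "rx": 0, "ry": 0, "rz": -0.05, "claw": 0}, {"tx": -0.09, "ty": -0.08, "tz": 0, "rx": 0, "ry": 0, "rz": -0.05, "claw": 0}, {"tx": -0.09, "ty": -0.08, "tz": 0, "rx": 0, "ry": 0, "rz": -0.05, "claw": 0}, {"tx": -0.09, "ty": -0.08, "tz": 0, "rx": 0, "ry": 0, "rz": -0.05, "claw": 0}, {"tx": -0.09, "ty": -0.08, "tz": 0, "rx": 0, "ry": 0, "rz": -0.05, "claw": 0}, {"tx": -0.09, "ty": -0.08, "tz": 0, "rx": 0, "ry": 0, "rz": -0.05, "claw": 0}, {"tx": 0, "ty": 0, "tz": 0, "rx": 0, "ry": 0, "rz": 0, "claw": 0}, {"tx": 0, "ty": 0, "tz": 0, "rx": 0, "ry": 0, "rz": 0, "claw": 0}]'

```text
time: 27.38
ee_pos: [0.3659, -0.4509, 0.3036]
eef_rot: [-0.001, 0.911, 0.413, 0.0]
wrist_force: [0.5, 0.0, 0.9]
grip_width: 0.092
```

```bash
python3 - <<'E'
from look import *
st()
f=lambda im,u,v,s:cv2.resize(im[v-s:v+s,u-s:u+s],(400,400),interpolation=cv2.INTER_CUBIC)
I={n:np.ascontiguousarray(read_camera(n)[:,:,::-1]) for n in("side","top")}
for n in I: cv2.imwrite(f"pics/z_{n}.png",I[n])
for n,c,cc in(("side",(348,158,40),(258,260,40)),("top",(365,190,30),(224,195,30))):
    a=cv2.imread(f"pics/a_{n}.png")
    cv2.imwrite(f"pics/z1_{n}.png",np.hstack([f(a,*c),f(I[n],*c)]))
    overlay(I[n],n,tubepolys(o,yaw,1.15)[3:],*cc,f"pics/z2_{n}.png")
cv2.imwrite("pics/z2.png",np.hstack([cv2.resize(cv2.imread(f"pics/z2_{n}.png"),(400,400)) for n in("side","top")]))
d=np.abs(I["top"].astype(int)-cv2.imread("pics/a_top.png").astype(int)).max(2); d[d<60]=0; cv2.imwrite("pics/zd.png",d.astype(np.uint8))
E
```

```text
{'time': np.float64(27.375), 'joints': array([ 0.8921,  0.3188, -0.1281,  1.556 ,  0.0408,  1.2716,  0.0386]), 'ee_pos': array([ 0.3659, -0.4509,  0.3036]), 'wrist_force': array([0.5162, 0.0179, 0.9282]), 'wrist_torque': array([-0.0079, -0.0426,  0.0424]), 'grip_width': np.float64(0.092)}
```

View pics/z1_side.png

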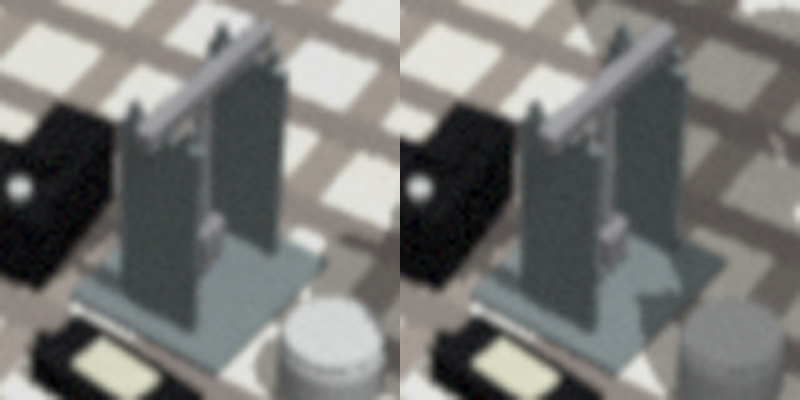

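View pics/z1_top.png

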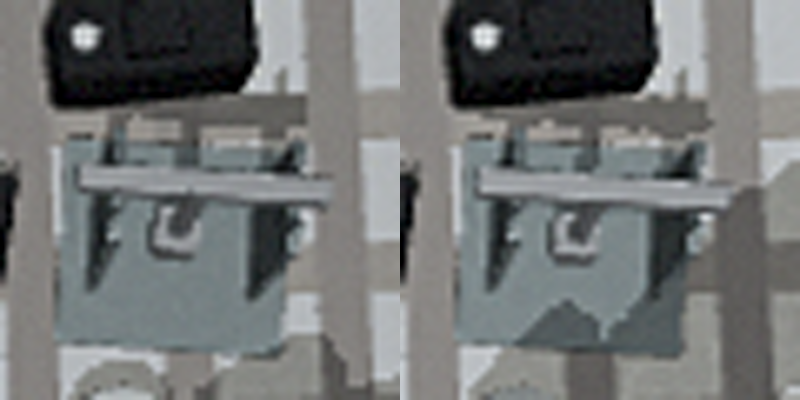

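View pics/z2.png

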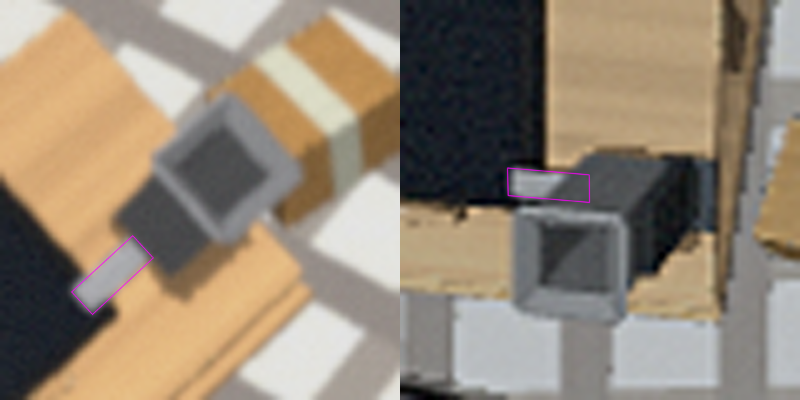

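View pics/z_top.png

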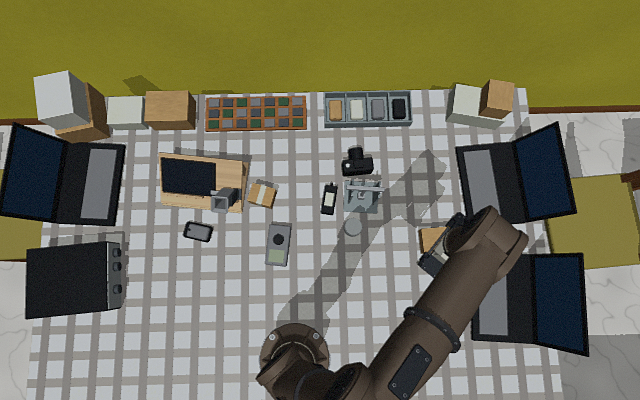

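The key hangs as it did at the start. In the side view its bar is at about the same pixels, and in the top view the bar and head are unchanged. The tongue matches the 1.15 rad model in both views, the bystanders haven't moved, and the arm is clear. Handing in.

```bash
python3 -c "
from cell import *
print(sign_off())"
```

```text
the job is handed in; nothing more can be done
None
```

The tablet is locked to its stand, the key is back on its rack, and I handed the job in at about 27.5 s of the 67 s allowed; no verdict was reported.

**What I did:** I took the key from the rack and lowered it into the tube until it bottomed on the stem, with axial force rising to about 14 N. I turned it clockwise until the tongue stopped moving and the torque rose to about 0.55 N m. I then eased back within the play, drew the key out, and set it down at the position where I had picked it up.

**Last checks:**
- **Tongue:** it lies over the tablet's edge and matches the 1.15 rad model in both cameras.
- **Key:** upright, with its bar in both notches, looking the same as at the start in both views.
- **Other goods:** none of the bystanders I could see had moved. The arm covers part of the long box in the last top picture, but I saw no contact there.
- **Gripper:** open, clear of everything and with no contact force.

**Disagreements:**
- **Depth:** my depth estimate for the tube was about 2 mm off. By my estimate the key bottomed at a tip height of about 0 mm, against the 2 mm given.
- **Flat used:** I first lined the key up with the wrong flat of the stem, because turning from there would have run joint 7 to its limit. I turned it 90° inside the tube, above the stem, before lowering it on.

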